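Close the bayonet lid of a specimen transport canister

ROBOT

A 7-joint arm with a two-finger parallel gripper is mounted at the origin on the work surface. World frame = base frame: x ahead of the robot, y to its left, z up, the work surface at z = 0. Lengths are in m, angles in rad, forces in N, time in s.
With the tool pointing down it reaches from about 0.425 to 0.925 m from the base axis. Payload 6.8 kg.
Tool frame: the origin (TCP) lies at the very end of the fingers, on their centre line; the grasp point (between the pads) lies 19 mm behind it; x points along the fingers, z is the direction in which the jaws open and shut, and the axes are right-handed (so a half turn about x gives the same grasp; the last joint's range is limited). The gripper opens to 85 mm and grips with 20 to 120 N. Pads are 22 mm wide; open, the fingers measure 114 mm over their backs; the gripper's body (76 mm by 85 mm) begins 54 mm behind the grasp point. The pads swing forward as they close: fully open they stand 13 mm farther back than shut.
Start: joints at [-1.261, 0.477, 0.022, 1.555, -0.011, 1.109, -0.083], TCP at [0.274, 0.617, 0.202] pointing down, gripper open.
Joint ranges: [-2.96, 2.96], [-0.34, 2.1], [-1.41, 1.46], [0.24, 2.44], [-1.37, 4.51], [0.17, 1.92], [-2.96, 2.96]. Speed limits (rad/s): [2.39, 2.39, 3.14, 3.14, 3.14, 3.14, 3.14].

INTERFACE

Orientations are given as a unit quaternion [w, x, y, z].
In Python, from plant import * gives the robot as it stands.
- The arm moves only by the tool servo_tool, never from a script. Its argument "rows" is a list of rows, each a list of 2 entries, a list of its own where there are three numbers: the shift along the tool's x, y, z in m, then the turn, a rotation vector about the tool's x, y, z in degrees. In form: [[[dx, dy, dz], [wx, wy, wz]], ...]. A call has 1 to 8 rows; each row shifts and turns the commanded pose from where the row before left it, along the tool's axes as they then stand; what a row does not reach is not made up. A row lasts 1/12 s, in which the tool goes at most 41.7 mm and 7.16 degrees, less where a joint would pass 70% of its speed; a pose out of reach is approached as far as the arm can. A call is refused whole if a number of a shift passes 0.0417 or a number of a turn 7.16, either way. A call with a gripper value outside its range is refused whole. "fingers" is the finger opening in m, from 0 to 0.0854, set as the call begins (left out, the last holds). The fingers move at their own pace and stop on an object; the grip force is fixed at half the most. Time passes only in rows, so rows that do not move let the fingers close. It gives the time, the measured TCP pose, the force and the opening at its end, in the units of the state.
- read_state(): the state, without advancing time (a new reading comes with each control period).
- camera(name): name is "scene" or "top" or "wrist"; returns (picture, depth): 480x640x3 uint8, red, green, blue; 480x640 float32, m along the optical axis (not along the pixel's ray), 0 where there is no reading.
- camera_model(name): a dict with "fx", "fy", "cx", "cy" (pixels), "rvec" (rotation vector, rad) and "tvec" (3), from world to camera coordinates, as OpenCV has them. Camera axes: x right, y down, z forward; pixel columns grow to the right and rows downward; lengths in m; the calibration is good to about 2 mm. A picture is of the moment at which its call begins: read the wrist's pose just before it. camera_model takes no time and is no camera call; for the wrist camera it gives the pose at the moment of the call.
- close_job(): hands the job in, once; it reports no verdict.
The state is a dict: "time": time; "q": joint angles; "qvel": joint speeds; "joint_torque": joint torques, N m; "eef_pos": TCP position; "eef_rot": TCP orientation; "wrist_force": force on the tool from outside, world axes, zero at the start; "wrist_torque": the same for the moment, N m; "grip_width": finger opening in m.
Only numpy, scipy, OpenCV 4.12 (cv2) and the standard library are available. Lean on these libraries where they do the work, as an engineer would, in place of code of your own. Each camera call takes 0.05 s, during which the arm holds its last target. There are 200 camera calls.

TASK

Close the specimen canister: lower its loose bayonet lid into the open neck so that the two pins drop through the two slots and the lid rests on the gasket, then twist it clockwise (seen from above) until its ramps pull it down hand-tight on the gasket, at about 0.5 N m of turning moment, and let go. Work gently: never ram, jam or force the lid, and leave the other things on the bench where they stand.

Things in the scene. Friction and masses are not known exactly. Their poses are not given: they have to be found in the camera images.
- canister: round steel canister bolted to the bench by a 150 mm square, 8 mm base plate; 112 mm across, 100 mm high, open at the top. Origin at the centre of its underside, z up. Its inward collar (79 mm inner diameter) has two slots, 13 mm wide, reaching to 104 mm across, along the canister's own +x and -x; a half turn looks and works the same. Counter-clockwise of each slot is a wall
- canister_mouth (a point): centre of the mouth, level with the collar's top, 100 mm above the bench; axes as the canister's. Under the collar, clockwise from each slot, a ramp descends 9.5 mm per rad of turn, from 8.5 to 21.9 mm below the collar's top (over 1.4 rad). It holds by friction when let go
- gasket_mid (a point): point on the canister's axis 23.5 mm below the collar's top, mean height of a springy rubber gasket ring (60 mm diameter, 20 N per mm) the lid rests on. Its wear differs: its true top is 20 to 27 mm below the collar's top, not measured, so the lid comes tight at some 0.5 to 1.4 rad of turn from the slots, found by the rising moment
- lid: loose steel lid, about 0.35 kg: round plug 76 mm across, 28 mm high, standing on its underside on the bench; origin at the centre of the underside, z up. Two round pins, 8 mm in diameter, stick out along the lid's own +x and -x to 97 mm across, their axes 6 mm above the underside; a half turn looks and works the same
- lid_grip (a point): centre of the lid's upright black grip blade, 45 mm above the lid's underside, axes as the lid's: 66 mm long along x (in line with the pins), 14 mm thick along y, from 28 to 62 mm above the underside. As the ramps pull the lid down by some mm, the hand must follow down
- reagent_bottle: white bottle, 64 mm across, 150 mm high, a bystander; origin at the centre of its underside
- tube_rack: grey rack with clear tubes, 70 x 150 mm, 74 mm high, a bystander; origin at the centre of its underside
- specimen_jar: small white jar, 40 mm across, 45 mm high, a bystander; origin at the centre of its underside
There are look-alikes about, which are no part of the job. Leave any blue, green or orange look-alike of the lid alone.

How it is judged:
By the outcome, as a careful person would: the job done as asked, in the order asked, and still so for the second after the job is handed in, with the robot touching nothing.
It also fails if it takes over 61 s, if anything falls off the work surface, if the arm or the gripper's body presses on something with over 40 N, if the wrist force passes 120 N, or if a joint passes its speed limit or range.

## Working session

There is one attempt and no reset: what is moved stays moved. The work goes in short steps, Python scripts to look and compute and a tool call to move; the robot and the scene stay as the last step left them, time stands still between calls to the robot, and variables do not carry over. Pictures are saved under pics/ and viewed, about 8 in all and at most 12, crops included, and the job is handed in when it is done.

Besides the shell and the picture viewer there is one more tool, called after ">>>" by a JSON object that holds its "fn" and its "kwargs", one argument or row to a line. servo_tool: Moves the arm, as the interface text tells. Its arguments: {"type":"object","properties":{"rows":{"type":"array"},"fingers":{"type":"number"}},"required":["rows"]}

```bash
mkdir -p pics; ls
cat > h.py <<'E'
from plant import *
import numpy as np, cv2
def M(n):
    m=camera_model(n); R=cv2.Rodrigues(np.array(m["rvec"],float))[0]; t=np.array(m["tvec"],float).ravel()
    return m,R,t
def pts(m,R,t,d):   # world points of depth picture
    v,u=np.mgrid[0:480,0:640]
    P=np.stack([(u-m["cx"])/m["fx"]*d,(v-m["cy"])/m["fy"]*d,d],-1)
    return (P-t)@R
def ray(m,R,t,u,v,z):
    d=R.T@np.array([(u-m["cx"])/m["fx"],(v-m["cy"])/m["fy"],1]); o=-R.T@t
    return o+d*(z-o[2])/d[2]
E
python3 - <<'E'
from h import *
s=read_state(); print(s)
for n in("scene","top"):
    p,d=camera(n); m,R,t=M(n); np.savez(f"{n}.npz",p=p,d=d,R=R,t=t); print(n,m,-R.T@t)
    cv2.imwrite(f"pics/{n}0.png",p[:,:,::-1])
E
```

```text
pics
{'time': 0.0, 'q': array([-1.26109287,  0.47780138,  0.02232915,  1.55645379, -0.01146495,
        1.10928811, -0.08310994]), 'qvel': array([-4.31550796e-04, -8.57861491e-04,  1.30063350e-03, -2.43979862e-03,
       -1.63537439e-03,  2.09427872e-03, -1.28263441e-05]), 'joint_torque': array([ 2.05212045e-04, -5.96443820e+01,  1.60755605e+00, -2.81200004e+01,
        1.23343058e-02,  9.33537172e-03,  4.16800034e-07]), 'eef_pos': array([0.27364432, 0.61634149, 0.20132372]), 'eef_rot': array([ 0.59230828, -0.38584541,  0.59332199,  0.38504965]), 'wrist_force': array([ 0.55870847,  0.15071727, -0.20408922]), 'wrist_torque': array([0.01048304, 0.00523168, 0.0285463 ]), 'grip_width': 0.08525799460487091}
scene {'fx': 566.3488182304753, 'fy': 566.3488182304753, 'cx': 321.4668567201648, 'cy': 238.78453783097336, 'rvec': array([ 2.30126041,  1.00031097, -0.31940848]), 'tvec': array([-0.4672303 , -0.27115018,  1.4074798 ])} [ 1.09236083 -0.4131562   0.95334975]
top {'fx': 620.4866043829098, 'fy': 620.4866043829098, 'cx': 321.2408363442485, 'cy': 235.02113137104368, 'rvec': array([ 2.12541008, -2.16797881,  0.18624897]), 'tvec': array([0.07232992, 0.62586339, 1.25045251])} [0.42395725 0.08252842 1.33192244]
```

View pics/top0.png

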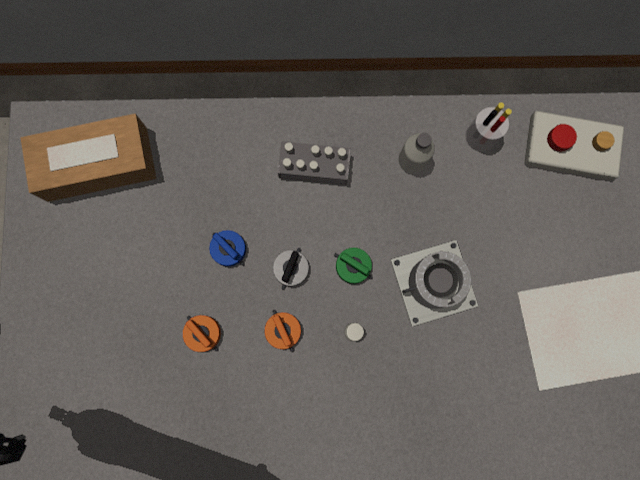

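View pics/scene0.png

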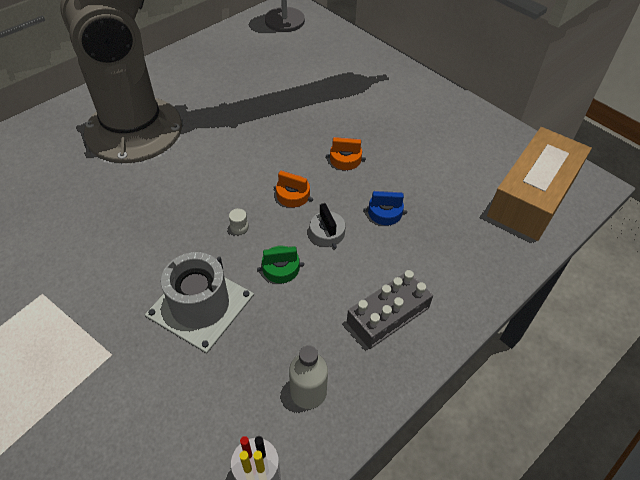

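The top view shows the grey lid with its black blade at (291,268). The canister mouth is at (441,280), with slots near (408,292) and (470,270). The blue, green and orange look-alikes, the jar at (355,332), the rack and the bottle are all clear of these. In the scene view the lid is at (327,226) and the mouth at (193,277).

```bash
cat > m.py <<'E'
from h import *
def crop(n,c,r,k,name):
    p=np.load(f"{n}.npz")["p"]; u,v=c
    q=p[v-r:v+r,u-r:u+r,::-1]; return cv2.resize(q,None,fx=k,fy=k,interpolation=cv2.INTER_CUBIC)
if __name__=="__main__":
    cv2.imwrite("pics/c0.png",np.hstack([np.vstack([crop("top",(291,268),30,5,0),crop("scene",(327,226),30,5,0)]),crop("top",(441,281),50,6,0)[:600,:500]]))
    for n,cl,cc in(("top",(291,268),(441,281)),("scene",(327,226),(193,277))):
        f=np.load(f"{n}.npz"); m,R,t=M(n); P=pts(m,R,t,f["d"]); g=f["p"].astype(int)
        yy,xx=np.mgrid[0:480,0:640]
        near=lambda c,r:np.hypot(xx-c[0],yy-c[1])<r
        b=near(cl,30)&(P[...,2]>.04)
        print(n,"blade pts",b.sum(),"top z",np.percentile(P[b][:,2],[50,95]))
        bt=b&(P[...,2]>.055); q=P[bt]; 
        r=cv2.minAreaRect(q[:,:2].astype(np.float32)*1000); print(" blade rect mm",r,"zmean",q[:,2].mean())
        l=near(cl,30)&(P[...,2]>.02)&(P[...,2]<.036); q=P[l]; print(" lid top",cv2.minEnclosingCircle(q[:,:2].astype(np.float32)*1000),np.median(q[:,2]))
        c=near(cc,50)&(P[...,2]>.093)&(P[...,2]<.11); q=P[c]
        print(" rim",c.sum(),cv2.minEnclosingCircle(q[:,:2].astype(np.float32)*1000),np.median(q[:,2]))
        ctr=np.array(cv2.minEnclosingCircle(q[:,:2].astype(np.float32))[0])
        rad=np.hypot(*(q[:,:2]-ctr).T); an=np.degrees(np.arctan2(*(q[:,:2]-ctr).T[::-1]))
        s=(rad>.042)&(rad<.050); h,_=np.histogram(an[s],36,(-180,180)); print(" rim hist",h)
        bl=near(cl,30)&(g.max(-1)<45); print(" black px",bl.sum(),np.argwhere(bl).mean(0)[::-1])
E
python3 m.py
```

```text
top blade pts 248 top z [0.06195863 0.89016925]
 blade rect mm ((505.70751953125, 116.814208984375), (172.27899169921875, 41.88617706298828), 9.087827682495117) zmean 0.1336696358158426
 lid top ((561.5023803710938, 125.59107208251953), 37.9396858215332) 0.028714359628199623
 rim 1202 ((525.444091796875, -179.9418182373047), 56.387699127197266) 0.10037195533048124
 rim hist [13  0 12 16 15 15 15 18 17 15 13 17 16 16 16 16 15 16 13  0 10 16 18 15
 15 16 17 16 15 17 17 16 15 17 17 17]
 black px 299 [291.11371237 267.80267559]
scene blade pts 275 top z [0.06207591 0.06701728]
 blade rect mm ((822.1203002929688, -126.93112182617188), (31.666410446166992, 786.6487426757812), 45.659812927246094) zmean 0.10720381847597327
 lid top ((562.6881103515625, 126.11153411865234), 39.825294494628906) 0.030105663815915614
 rim 1490 ((525.190673828125, -178.94056701660156), 58.322898864746094) 0.10169574560611025
 rim hist [16  3 12 15 18 17 16 17 17 19 19 15 18 21 15 17 18 18 13  0 22 16 14 17
 17 17 13 16 16 14 16 16 15 16 12 11]
 black px 371 [326.26954178 221.4393531 ]
```

View pics/c0.png

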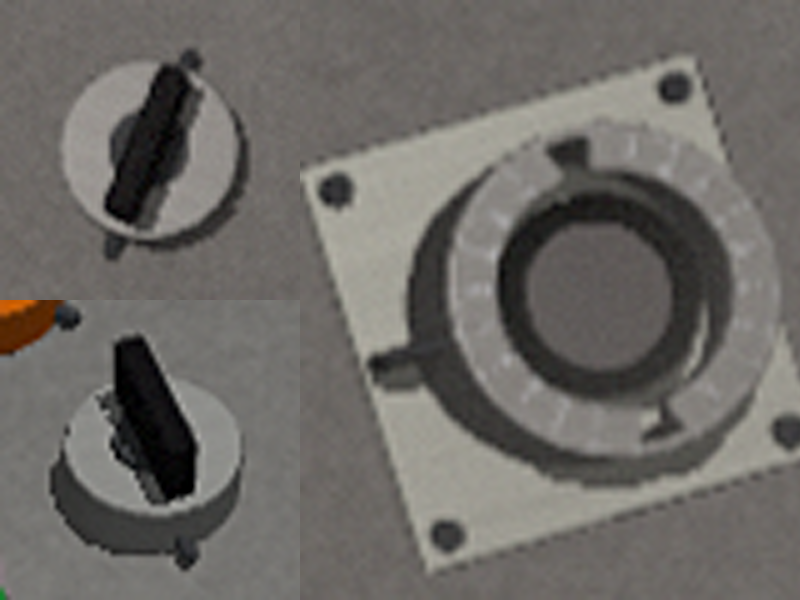

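The crops show the blade tilted from the upper right to the lower left, in line with the two pins. The slots on the collar are at the upper left (570,150) and lower right (660,420). The ramps are not visible from above.

Run:
```python
from h import *
from scipy.spatial.transform import Rotation as Ro
s=read_state(); w,x,y,z=s["eef_rot"]; T=Ro.from_quat([x,y,z,w]).as_matrix(); print("tool axes cols\n",T.round(3))
px={}
for n,cl,cc in(("top",(291,268),(441,281)),("scene",(327,226),(193,277))):
    f=np.load(f"{n}.npz"); m,R,t=M(n); P=pts(m,R,t,f["d"]); g=f["p"].astype(int)
    yy,xx=np.mgrid[0:480,0:640]
    near=lambda c,r:np.hypot(xx-c[0],yy-c[1])<r
    bt=near(cl,32)&(P[...,2]>.056)&(P[...,2]<.068)&(g.max(-1)<70); 
    k=cv2.connectedComponentsWithStats(bt.astype(np.uint8)); i=1+k[2][1:,4].argmax(); bt=k[1]==i
    uv=np.argwhere(bt)[:,::-1]
    q=np.array([ray(m,R,t,u,v,.062)[:2] for u,v in uv])*1000
    r=cv2.minAreaRect(q.astype(np.float32)); l=cv2.fitLine(q.astype(np.float32),2,0,.01,.01).ravel()
    px[n]=cv2.minAreaRect(uv.astype(np.float32))[0]
    print(n,"blade",r,"mean",q.mean(0),"yaw",np.degrees(np.arctan2(l[1],l[0])),"z",P[bt][:,2].mean())
    c=near(cc,50)&(P[...,2]>.093)&(P[...,2]<.11); q=P[c][:,:2]
    ctr=np.array([.5253,-.1796]) if n=="top" else np.array(cv2.minEnclosingCircle(q.astype(np.float32))[0])
    # dark/low samples in the slot radius
    for c0 in(14,194):
        a=[]
        for an in np.arange(c0-18,c0+18,.5):
            for rr in(.043,.045,.047,.049):
                X=np.r_[ctr+rr*np.array([np.cos(np.radians(an)),np.sin(np.radians(an))]),.1]
                p=R@X+t; u,v=int(round(m["fx"]*p[0]/p[2]+m["cx"])),int(round(m["fy"]*p[1]/p[2]+m["cy"]))
                if P[v,u,2]<.094: a.append(an)
        print(" slot",c0,len(a),np.mean(a) if a else 0)
A=[M(n) for n in("top","scene")]
K=[np.array([[m["fx"],0,m["cx"]],[0,m["fy"],m["cy"]],[0,0,1]])@np.c_[R,t] for m,R,t in A]
X=cv2.triangulatePoints(K[0],K[1],np.array(px["top"],float),np.array(px["scene"],float)); print("tri blade top",(X[:3]/X[3]).ravel())
```

```text
tool axes cols
 [[-0.001 -0.914  0.406]
 [-0.002  0.406  0.914]
 [-1.    -0.    -0.002]]
top blade ((561.168212890625, 125.74990844726562), (14.140741348266602, 65.73030090332031), 67.4531478881836) mean [561.24583121 125.59979358] yaw -22.417105 z 0.06184430330300883
 slot 14 113 15.06637168141593
 slot 194 111 196.0045045045045
scene blade ((563.2993774414062, 125.27735900878906), (15.455382347106934, 68.82192993164062), 67.13066864013672) mean [563.36478421 125.902879  ] yaw -23.518848 z 0.06282781735727436
 slot 14 84 14.660714285714286
 slot 194 71 194.38028169014083
tri blade top [0.56178387 0.12633362 0.05869227]
```

>>> {"fn": "servo_tool", "kwargs": {
  "rows": [
    [[0, -0.0289, -0.0208], [0, 0, 0]],
    [[0, -0.0289, -0.0208], [0, 0, 0]],
    [[0, -0.0289, -0.0208], [0, 0, 0]],
    [[0, -0.0289, -0.0208], [0, 0, 0]],
    [[0, -0.0289, -0.0208], [0, 0, 0]],
    [[0, -0.0289, -0.0208], [0, 0, 0]],
    [[0, -0.0289, -0.0208], [0, 0, 0]],
    [[0, -0.0289, -0.0208], [0, 0, 0]]
  ],
  "fingers": 0.05
}}

```text
time: 0.77
eef_pos: [0.4181, 0.3692, 0.202]
eef_rot: [0.593, -0.385, 0.593, 0.385]
wrist_force: [0.1, 0.5, -0.4]
grip_width: 0.0501
```

>>> {"fn": "servo_tool", "kwargs": {
  "rows": [
    [[0, -0.0289, -0.0208], [0, 0, 0]],
    [[0, -0.0289, -0.0208], [0, 0, 0]],
    [[0, -0.0289, -0.0208], [0, 0, 0]],
    [[0, -0.0289, -0.0208], [0, 0, 0]],
    [[0, -0.0289, -0.0208], [0, 0, 0]],
    [[0, -0.0289, -0.0208], [0, 0, 0]],
    [[0, -0.0289, -0.0208], [0, 0, 0]],
    [[0, -0.0289, -0.0208], [0, 0, 0]]
  ]
}}

```text
time: 1.43
eef_pos: [0.5618, 0.1235, 0.2021]
eef_rot: [0.593, -0.385, 0.593, 0.386]
wrist_force: [0.7, -0.2, -0.6]
grip_width: 0.0498
```

>>> {"fn": "servo_tool", "kwargs": {
  "rows": [
    [[0.01, 0, 0], [0, 0, 0]],
    [[0, 0, 0], [0, 0, 0]]
  ]
}}

```text
time: 1.6
eef_pos: [0.5612, 0.1221, 0.1906]
eef_rot: [0.593, -0.384, 0.595, 0.384]
wrist_force: [0.0, 1.1, 0.1]
grip_width: 0.05
```

```bash
cat > w.py <<'E'
from h import *
from scipy.spatial.transform import Rotation as Ro
def axes():
    s=read_state(); w,x,y,z=s["eef_rot"]; return s,Ro.from_quat([x,y,z,w]).as_matrix()
E
python3 - <<'E'
from w import *
s,T=axes(); m,R,t=M("wrist"); p,d=camera("wrist"); np.savez("w1.npz",p=p,d=d,R=R,t=t)
cv2.imwrite("pics/w1.png",p[:,:,::-1]); P=pts(m,R,t,d); g=p.astype(int)
print(s["eef_pos"],T.round(4),"cam",-R.T@t,m["fx"])
b=(g.max(-1)<70)&(np.hypot(P[...,0]-.562,P[...,1]-.1257)<.05)&(P[...,2]>.056)&(P[...,2]<.068)
uv=np.argwhere(b)[:,::-1]
q=np.array([ray(m,R,t,u,v,.062)[:2] for u,v in uv])*1000
l=cv2.fitLine(q.astype(np.float32),2,0,.01,.01).ravel()
print(len(q),cv2.minAreaRect(q.astype(np.float32)),q.mean(0),np.degrees(np.arctan2(l[1],l[0])),P[b][:,2].mean())
b=(np.hypot(P[...,0]-.562,P[...,1]-.1257)<.06)&(P[...,2]>.023)&(P[...,2]<.034)
print(cv2.minEnclosingCircle(P[b][:,:2].astype(np.float32)*1000),np.median(P[b][:,2]))
E
```

```text
[0.56124178 0.12212339 0.19064506] [[-0.0023 -0.9119  0.4104]
 [-0.0017  0.4104  0.9119]
 [-1.      0.0014 -0.0025]] cam [0.4881817  0.15508102 0.36353733] 411.3900501651575
931 ((560.0910034179688, 127.24584197998047), (13.603643417358398, 64.48048400878906), 66.50411987304688) [558.08722129 127.84576595] -20.514114 0.06267706992875165
((561.5675048828125, 126.69780731201172), 37.98844909667969) 0.029347893748829623
```

View pics/w1.png

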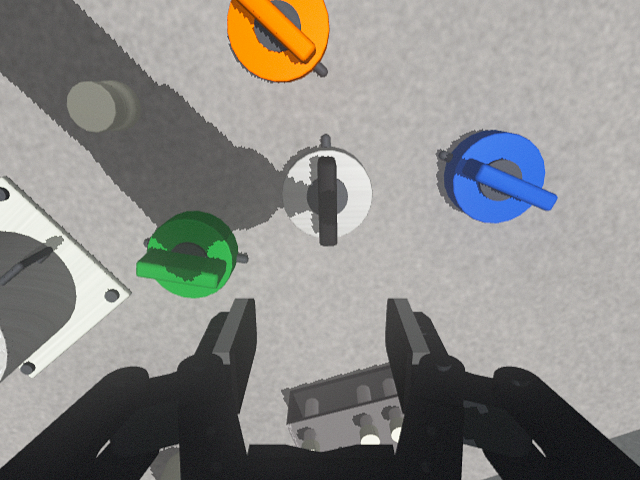

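The wrist view shows the blade upright at (327,157–245) between the finger lines. It agrees with the other views, giving a centre of about (0.561, 0.126) and a yaw of about -23°.

>>> {"fn": "servo_tool", "kwargs": {
  "rows": [
    [[0.02, 0.0017, 0.0036], [-1.2, 0, 0]],
    [[0.03, 0, 0], [0, 0, 0]],
    [[0.03, 0, 0], [0, 0, 0]],
    [[0.025, 0, 0], [0, 0, 0]],
    [[0.015, 0, 0], [0, 0, 0]],
    [[0, 0, 0], [0, 0, 0]]
  ]
}}

```text
time: 2.15
eef_pos: [0.5579, 0.1306, 0.069]
eef_rot: [0.586, -0.392, 0.59, 0.393]
wrist_force: [-0.9, -0.5, 0.4]
grip_width: 0.0497
```

```bash
python3 -c "
from w import *
s,T=axes();print(s['eef_pos'],np.degrees(np.arctan2(T[1,2],T[0,2])),T[:,0],s['wrist_force'],s['q'])"
```

```text
[0.55789777 0.13062939 0.06899962] 67.44313350421007 [-0.00661254 -0.00127547 -0.99997732] [-0.86078005 -0.45800532  0.42359642] [-0.48964449  0.48096496  0.19540064  1.92120509 -0.13221433  0.75834417
  0.95800739]
```

>>> {"fn": "servo_tool", "kwargs": {
  "rows": [
    [[0, 0, 0], [0, 0, 0]],
    [[0, 0, 0], [0, 0, 0]],
    [[0, 0, 0], [0, 0, 0]]
  ]
}}

```text
time: 2.4
eef_pos: [0.5624, 0.1301, 0.0739]
eef_rot: [0.59, -0.392, 0.588, 0.392]
wrist_force: [-0.7, 0.6, 0.8]
grip_width: 0.0496
```

>>> {"fn": "servo_tool", "kwargs": {
  "rows": [
    [[0, 0, 0], [0, 0, 0]]
  ]
}}

```text
time: 2.48
eef_pos: [0.5623, 0.1298, 0.0737]
eef_rot: [0.59, -0.392, 0.588, 0.392]
wrist_force: [0.1, 0.1, 0.4]
grip_width: 0.0502
```

>>> {"fn": "servo_tool", "kwargs": {
  "rows": [
    [[0.01, -0.0005, -0.0038], [0, 0, 0]],
    [[0.015, 0, 0], [0, 0, 0]],
    [[0.0105, 0, 0], [0, 0, 0]],
    [[0, 0, 0], [0, 0, 0]],
    [[0, 0, 0], [0, 0, 0]],
    [[0, 0, 0], [0, 0, 0]]
  ]
}}

```text
time: 2.98
eef_pos: [0.5606, 0.1254, 0.037]
eef_rot: [0.589, -0.392, 0.589, 0.392]
wrist_force: [-0.9, -0.6, 0.7]
grip_width: 0.0502
```

Run:
```python
from w import *
s,T=axes();print(s['eef_pos'],np.degrees(np.arctan2(T[1,2],T[0,2])),T[:,0],s['wrist_force'])
p,d=camera("wrist"); cv2.imwrite("pics/w2.png",p[:,:,::-1])
```

```text
[0.56063971 0.12542131 0.03700839] 67.25183960900276 [ 2.58250562e-04  8.74609083e-05 -9.99999963e-01] [-0.9469215  -0.62288559  0.73832349]
```

View pics/w2.png

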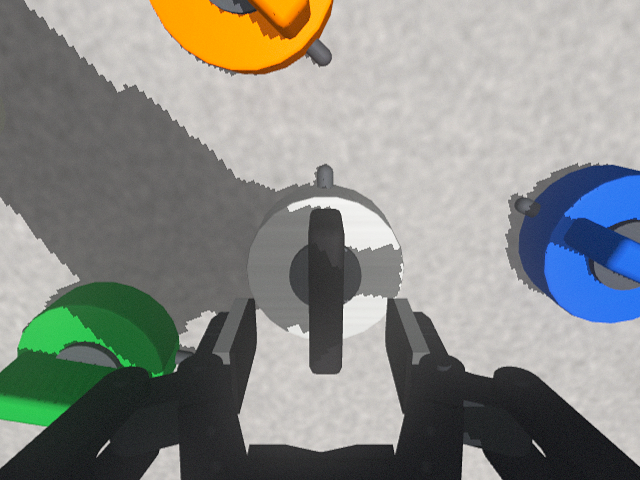

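The wrist view shows the blade between the pads, at column 326 against a finger midline of about 321. The green lid is clear of the left finger.

>>> {"fn": "servo_tool", "kwargs": {
  "rows": [
    [[0.003, 0, 0.0005], [0, 0, 0]],
    [[0, 0, 0], [0, 0, 0]],
    [[0, 0, 0], [0, 0, 0]]
  ]
}}

```text
time: 3.28
eef_pos: [0.5606, 0.126, 0.0339]
eef_rot: [0.589, -0.392, 0.589, 0.392]
wrist_force: [-0.2, -0.1, 0.6]
grip_width: 0.0499
```

>>> {"fn": "servo_tool", "kwargs": {
  "rows": [
    [[0, 0, 0], [0, 0, 0]],
    [[0, 0, 0], [0, 0, 0]],
    [[0, 0, 0], [0, 0, 0]],
    [[0, 0, 0], [0, 0, 0]],
    [[0, 0, 0], [0, 0, 0]],
    [[0, 0, 0], [0, 0, 0]],
    [[0, 0, 0], [0, 0, 0]],
    [[0, 0, 0], [0, 0, 0]]
  ],
  "fingers": 0.0
}}

```text
time: 3.95
eef_pos: [0.5606, 0.1259, 0.0338]
eef_rot: [0.589, -0.392, 0.589, 0.392]
wrist_force: [0.6, 0.7, 0.8]
grip_width: -0.0
```

Run:
```python
from w import *
s,T=axes();print(s['eef_pos'],np.degrees(np.arctan2(T[1,2],T[0,2])),T[:,0],s['wrist_force'],s['wrist_torque'],s['grip_width'],s['q'])
```

```text
[0.56055351 0.12593488 0.03381055] 67.26495693897851 [ 5.49360559e-06  4.28269882e-05 -9.99999999e-01] [0.5888838  0.73713928 0.77202242] [ 0.02497112 -0.01056077 -0.01275341] -8.25725407357897e-07 [-0.47099145  0.53250137  0.18357994  1.94020535 -0.14769946  0.68159914
  0.97665025]
```

Run:
```python
from w import *
p,d=camera("wrist"); m,R,t=M("wrist"); cv2.imwrite("pics/w3.png",p[:,:,::-1]); P=pts(m,R,t,d)
s,T=axes(); X=R@s["eef_pos"]+t; print("tcp px",m["fx"]*X[0]/X[2]+m["cx"],m["fy"]*X[1]/X[2]+m["cy"])
X=R@np.array([.5613,.1262,.062])+t; print("blade expected px",m["fx"]*X[0]/X[2]+m["cx"],m["fy"]*X[1]/X[2]+m["cy"],"cam",-R.T@t,"optical",R[2])
p,d=camera("scene"); cv2.imwrite("pics/s3.png",cv2.resize(p[100:340,180:500,::-1],None,fx=2.4,fy=2.4))
```

```text
tcp px 321.2873227269802 279.9040201472472
blade expected px 322.81649335685046 311.519237564372 cam [0.48625373 0.15662679 0.20656445] optical [ 0.29212367 -0.12212482 -0.94855115]
```

View pics/w3.png

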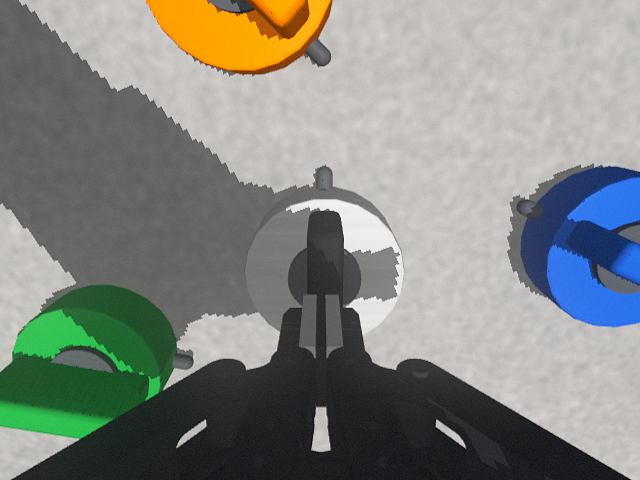

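View pics/s3.png

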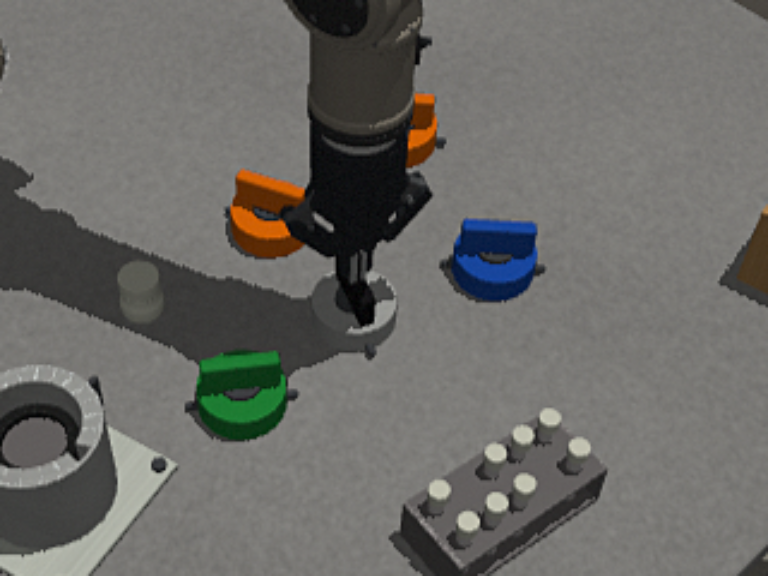

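The wrist picture shows the fingers looking shut, with pads at columns 303–340 in front of the blade, and the reading is 0. The blade itself hasn't moved. I'll check depth to see where the pads sit relative to the blade.

Run:
```python
from w import *
p,d=camera("wrist"); m,R,t=M("wrist"); P=pts(m,R,t,d); s,T=axes(); tcp=s["eef_pos"]
L=(P-tcp)@T   # tool coordinates
print("gw",s["grip_width"])
for v in(220,260,300,320,340,370):
    print(v,[(u,*(L[v,u]*1000).round(0).astype(int).tolist(),int(p[v,u].max())) for u in(285,300,309,313,317,322,326,332,338,345)])
g=p.max(-1); c=(g<70)&(np.abs(P[...,2]-.062)<.004)&(np.hypot(P[...,0]-.562,P[...,1]-.126)<.06)
q=L[c]*1000; print(c.sum(),q.min(0),q.max(0))
```

```text
gw 0.0003801335980719476
220 [(285, 5, 27, -16, 122), (300, 4, 28, -10, 122), (309, -6, 31, -5, 62), (313, -11, 32, -3, 56), (317, -12, 32, -2, 57), (322, -13, 32, 0, 63), (326, -13, 33, 2, 61), (332, -13, 33, 4, 61), (338, -10, 32, 7, 67), (345, 4, 28, 11, 234)]
260 [(285, 6, 8, -17, 127), (300, 1, 9, -10, 68), (309, -29, 22, -5, 52), (313, -29, 21, -3, 52), (317, -29, 22, -2, 47), (322, -29, 22, 0, 54), (326, -31, 22, 2, 54), (332, -29, 22, 4, 65), (338, -29, 22, 6, 69), (345, 1, 10, 11, 74)]
300 [(285, 6, -13, -18, 118), (300, 0, -11, -10, 63), (309, -38, 10, -5, 96), (313, -38, 9, -3, 97), (317, -38, 10, -2, 42), (322, -38, 10, 0, 47), (326, -40, 10, 2, 97), (332, -37, 9, 4, 96), (338, -38, 10, 6, 105), (345, 0, -10, 11, 71)]
320 [(285, -45, 6, -13, 49), (300, -46, 6, -7, 44), (309, -52, 10, -4, 97), (313, -52, 9, -3, 95), (317, -52, 9, -2, 42), (322, -53, 10, 0, 43), (326, -52, 10, 1, 97), (332, -53, 10, 3, 98), (338, -52, 9, 5, 99), (345, -48, 7, 8, 52)]
340 [(285, -57, 5, -12, 49), (300, -64, 10, -7, 92), (309, -64, 9, -4, 94), (313, -64, 10, -3, 99), (317, -64, 10, -1, 40), (322, -64, 10, 0, 40), (326, -64, 10, 1, 83), (332, -64, 10, 3, 95), (338, -65, 10, 5, 99), (345, -58, 6, 8, 49)]
370 [(285, -79, 10, -10, 43), (300, -80, 11, -6, 37), (309, -81, 11, -3, 40), (313, -76, 8, -2, 32), (317, -68, 2, -1, 46), (322, -67, 1, 0, 41), (326, -72, 5, 1, 40), (332, -80, 11, 3, 42), (338, -80, 11, 4, 46), (345, -81, 11, 6, 43)]
2166 [-31.13741284   0.81047965  -5.69344991] [-24.22320542  32.93896957   8.30540625]
```

Depth puts the shut fingertips about 36–38 mm behind the reported TCP, at z ≈ 0.071. That is above the blade top at z ≈ 0.063, so they closed on air. I'll cross-check this with the fixed scene and top cameras before going lower.

Run:
```python
from w import *
s,T=axes(); tcp=s["eef_pos"]
for n in("scene","top","wrist"):
    p,d=camera(n); m,R,t=M(n); P=pts(m,R,t,d); L=(P-tcp)@T*1000; g=p.max(-1)
    near=(np.abs(L[...,1])<16)&(np.abs(L[...,2])<25)&(L[...,0]>-120)&(L[...,0]<0)&(d>0)
    q=L[near]; h,e=np.histogram(q[:,0],24,(-120,0)); print(n,h)
    f=q[(q[:,0]<-33)]; print("  below -33 only: max x",np.sort(f[:,0])[-6:],"ymean",f[:,1].mean(),"zrange",f[:,2].min(),f[:,2].max())
    b=near&(L[...,0]>-33)&(L[...,0]<-25); 
    if b.any(): print("  blade y,z range",L[b].min(0),L[b].max(0))
print(s["eef_pos"],camera_model("wrist")["tvec"])
```

```text
scene [17 19 11  9 10 15 60 50 40 21 14 24 24 25 20 21 15 13  9  8  6 10  8 42]
  below -33 only: max x [-35.64838443 -35.38783573 -35.12270847 -35.02400919 -34.11208262
 -34.04153611] ymean -9.221922358779425 zrange -24.586696661611064 24.26235057202938
  blade y,z range [-32.49554536 -15.78761522  -5.18462493] [-25.4383488   -3.46764012   6.75468923]
top [0 0 0 0 0 0 0 0 0 0 0 0 0 0 0 0 0 0 0 0 0 0 0 0]<stdin>:7: RuntimeWarning: Mean of empty slice.
  ret = ret.dtype.type(ret / rcount)
Traceback (most recent call last):
ValueError: zero-size array to reduction operation minimum which has no identity
```

Depth is clear on the wrist view: the pads' outer faces are within ±6 mm, narrower than the 14 mm blade, so the fingers are shut above it. The real fingertips sit about 36 mm behind the reported TCP. I'll open and lower in small steps, watching the force.

>>> {"fn": "servo_tool", "kwargs": {
  "rows": [
    [[0, 0, 0.001], [0, 0, 0]],
    [[0, 0, 0], [0, 0, 0]],
    [[0, 0, 0], [0, 0, 0]],
    [[0, 0, 0], [0, 0, 0]],
    [[0.005, 0, 0], [0, 0, 0]],
    [[0.005, 0, 0], [0, 0, 0]],
    [[0, 0, 0], [0, 0, 0]],
    [[0, 0, 0], [0, 0, 0]]
  ],
  "fingers": 0.05
}}

```text
time: 4.87
eef_pos: [0.5604, 0.1266, 0.0232]
eef_rot: [0.588, -0.392, 0.589, 0.392]
wrist_force: [-0.9, 0.2, -0.2]
grip_width: 0.0503
```

>>> {"fn": "servo_tool", "kwargs": {
  "rows": [
    [[0.004, 0, 0], [0, 0, 0]],
    [[0.004, 0, 0], [0, 0, 0]],
    [[0.004, 0, 0], [0, 0, 0]],
    [[0, 0, 0], [0, 0, 0]],
    [[0, 0, 0], [0, 0, 0]],
    [[0, 0, 0], [0, 0, 0]]
  ]
}}

```text
time: 5.37
eef_pos: [0.561, 0.1268, 0.0118]
eef_rot: [0.589, -0.392, 0.589, 0.392]
wrist_force: [-0.4, -0.2, -0.4]
grip_width: 0.05
```

Run:
```python
from w import *
s,T=axes(); tcp=s["eef_pos"]; print(tcp,s["wrist_force"],s["grip_width"])
p,d=camera("wrist"); m,R,t=M("wrist"); P=pts(m,R,t,d); L=(P-tcp)@T*1000; g=p.max(-1)
for z0,z1 in((-33,-22),(22,33)):
    k=(L[...,2]>z0)&(L[...,2]<z1)&(np.abs(L[...,1])<14)&(L[...,0]<-15); q=L[k]; print("finger tip x",np.sort(q[:,0])[-8:].round(0),"n",len(q),"world z tip",tcp[2]-q[:,0].max()/1000)
```

```text
[0.56098983 0.12679792 0.01177475] [-0.40369915 -0.21125325 -0.37486149] 0.049982410341088516
finger tip x [-16. -16. -16. -16. -16. -16. -16. -16.] n 5635 world z tip 0.027553102123289826
finger tip x [-16. -16. -16. -16. -16. -16. -16. -16.] n 5727 world z tip 0.0274249309422078
```

>>> {"fn": "servo_tool", "kwargs": {
  "rows": [
    [[0.004, 0, 0], [0, 0, 0]],
    [[0.004, 0, 0], [0, 0, 0]],
    [[0, 0, 0], [0, 0, 0]],
    [[0, 0, 0], [0, 0, 0]],
    [[0, 0, 0], [0, 0, 0]]
  ]
}}

```text
time: 5.83
eef_pos: [0.5609, 0.1268, 0.0037]
eef_rot: [0.589, -0.392, 0.589, 0.392]
wrist_force: [0.6, -1.0, 0.6]
grip_width: 0.0496
```

>>> {"fn": "servo_tool", "kwargs": {
  "rows": [
    [[0, 0, 0], [0, 0, 0]],
    [[0, 0, 0], [0, 0, 0]],
    [[0, 0, 0], [0, 0, 0]],
    [[0, 0, 0], [0, 0, 0]],
    [[0, 0, 0], [0, 0, 0]],
    [[0, 0, 0], [0, 0, 0]]
  ],
  "fingers": 0.0
}}

```text
time: 6.33
eef_pos: [0.5611, 0.127, 0.004]
eef_rot: [0.589, -0.392, 0.589, 0.392]
wrist_force: [0.4, 0.9, 1.4]
grip_width: 0.0132
```

Run:
```python
from w import *
s,T=axes(); tcp=s["eef_pos"]; print(tcp,np.degrees(np.arctan2(T[1,2],T[0,2])),s["wrist_force"],s["wrist_torque"],s["grip_width"])
p,d=camera("wrist"); m,R,t=M("wrist"); P=pts(m,R,t,d); L=(P-tcp)@T*1000; g=p.max(-1)
cv2.imwrite("pics/w4.png",p[150:480,120:520,::-1]); np.savez("w4.npz",L=L,p=p)
k=(np.abs(L[...,2])<25)&(np.abs(L[...,1]-10)<3)&(L[...,0]<-22)&(L[...,0]>-110)&(g>80); q=L[k]; print(len(q),np.sort(q[:,0])[-30::5].round(1),q[:,2].min(),q[:,2].max())
```

```text
[0.56113789 0.12703376 0.00398242] 67.26761401274406 [0.43489748 0.85303475 1.44760579] [ 0.06879266 -0.00678241  0.03213805] 0.013183318202194028
2537 [-24.2 -24.1 -24.1 -24.  -23.9 -23.7] -24.97867503633832 24.959884670628824
```

View pics/w4.png

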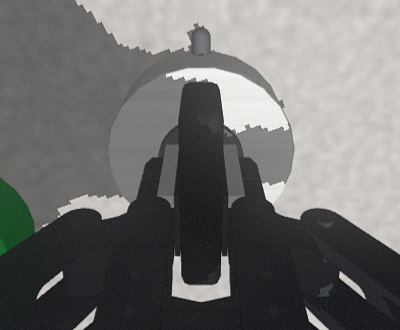

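The grasp is good: width 13.2 mm with the blade centred between the pads. Now I'll lift.

>>> {"fn": "servo_tool", "kwargs": {
  "rows": [
    [[-0.005, 0, 0], [0, 0, 0]],
    [[-0.015, 0, 0], [0, 0, 0]],
    [[-0.025, 0, 0], [0, 0, 0]],
    [[-0.03, 0, 0], [0, 0, 0]],
    [[-0.03, 0, 0], [0, 0, 0]],
    [[-0.03, 0, 0], [0, 0, 0]],
    [[-0.015, 0, 0], [0, 0, 0]],
    [[0, 0, 0], [0, 0, 0]]
  ]
}}

```text
time: 7.05
eef_pos: [0.563, 0.1271, 0.1575]
eef_rot: [0.591, -0.392, 0.587, 0.391]
wrist_force: [0.5, 0.2, -2.8]
grip_width: 0.0131
```

>>> {"fn": "servo_tool", "kwargs": {
  "rows": [
    [[0, -0.0043, -0.0148], [0, 0, 0]],
    [[0, -0.0085, -0.0296], [0, 0, 0]],
    [[0, -0.0085, -0.0296], [0, 0, 0]],
    [[0, -0.0085, -0.0296], [0, 0, 0]],
    [[0, -0.0085, -0.0296], [0, 0, 0]],
    [[0, -0.0085, -0.0296], [0, 0, 0]],
    [[0, -0.0085, -0.0296], [0, 0, 0]],
    [[0, -0.0085, -0.0296], [0, 0, 0]]
  ]
}}

```text
time: 7.72
eef_pos: [0.532, -0.1039, 0.152]
eef_rot: [0.588, -0.391, 0.59, 0.392]
wrist_force: [0.6, 0.0, -3.7]
grip_width: 0.0128
```

>>> {"fn": "servo_tool", "kwargs": {
  "rows": [
    [[0, -0.0085, -0.0296], [0, 0, 0]],
    [[0, -0.0085, -0.0296], [0, 0, 0]],
    [[0, -0.0043, -0.0148], [-4, 0, 0]],
    [[0, 0, 0], [-7, 0, 0]],
    [[0, 0, 0], [-7, 0, 0]],
    [[0, 0, 0], [-7, 0, 0]],
    [[0, 0, 0], [-7, 0, 0]],
    [[0, 0, 0], [-6.2, 0, 0]]
  ]
}}

```text
time: 8.38
eef_pos: [0.5234, -0.1788, 0.1518]
eef_rot: [0.426, -0.563, 0.427, 0.565]
wrist_force: [-0.3, -0.4, -3.3]
grip_width: 0.0132
```

>>> {"fn": "servo_tool", "kwargs": {
  "rows": [
    [[0, 0, 0], [0, 0, 0]],
    [[0, 0, 0], [0, 0, 0]],
    [[0, 0, 0], [0, 0, 0]],
    [[0, 0, 0], [0, 0, 0]]
  ]
}}

```text
time: 8.72
eef_pos: [0.5246, -0.179, 0.1532]
eef_rot: [0.429, -0.562, 0.429, 0.563]
wrist_force: [0.4, 0.3, -2.3]
grip_width: 0.013
```

```bash
cat > look.py <<'E'
from w import *
s,T=axes(); tcp=s["eef_pos"]; print("tcp",tcp,"jaw yaw",np.degrees(np.arctan2(T[1,2],T[0,2])),"x",T[:,0].round(4),"F",s["wrist_force"].round(2),"T",s["wrist_torque"].round(3),"gw",s["grip_width"],"q7",s["q"][6],"t",s["time"])
E
cat > look2.py <<'E'
from look import *
import sys
out=[]
for n in("wrist","top"):
    p,d=camera(n); m,R,t=M(n); np.savez(n+"b.npz",p=p,d=d,R=R,t=t); out.append(p)
cv2.imwrite(sys.argv[1],np.hstack([cv2.resize(out[0][...,::-1],(500,375)),cv2.resize(out[1][230:335,400:484,::-1],(300,375))]))
E
python3 look2.py pics/a5.png
```

```text
tcp [ 0.52461952 -0.17896698  0.15324005] jaw yaw 105.33619129825665 x [-1.e-03  1.e-04 -1.e+00] F [ 0.44  0.31 -2.29] T [ 0.013 -0.074 -0.01 ] gw 0.013043852755705673 q7 2.1310361524793735 t 8.7167
```

View pics/a5.png

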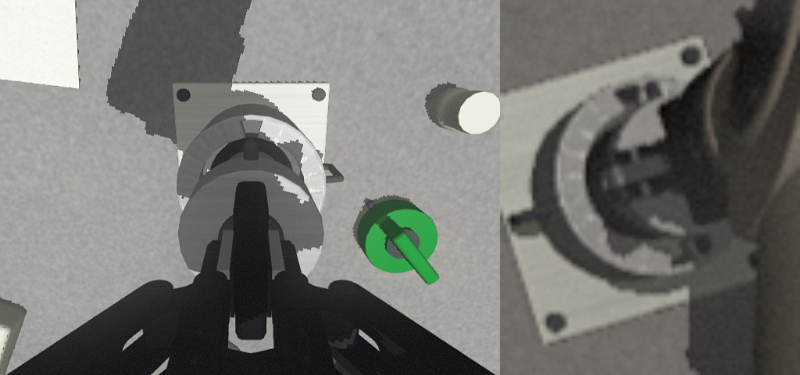

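The pin at (251,145) lines up with the slot at (251,128) in the wrist view. Next I'll measure the held lid against the collar in that same view.

```bash
cat > fit.py <<'E'
from w import *
from scipy.optimize import least_squares
def outer(P,ok,c,r,z):  # outermost plane points by angle, circle of known radius
    q=P[ok][:,:2]-c; a=np.degrees(np.arctan2(q[:,1],q[:,0])); rr=np.hypot(*q.T); E=[]
    for k in range(-180,180,3):
        s=(a>=k)&(a<k+3)
        if s.sum()>3 and rr[s].max()>r-.004: i=np.argmax(np.where(s,rr,0)); E.append(q[i]+c)
    E=np.array(E); f=least_squares(lambda x:np.hypot(*(E-x[:2]).T)-x[2],[*c,r],loss="soft_l1",f_scale=.0007)
    g=least_squares(lambda x:np.hypot(*(E-x[:2]).T)-r,c,loss="soft_l1",f_scale=.0007)
    return f.x.round(4),g.x.round(4),len(E)
def meas(L0):
    f=np.load("wristb.npz"); m,_,_=M("wrist"); R,t=f["R"],f["t"]; P=pts(m,R,t,f["d"])
    s,T=axes(); c=s["eef_pos"][:2]; zl=s["eef_pos"][2]-L0
    far=np.hypot(P[...,0]-.525,P[...,1]+.1795)<.066
    ok=far&(np.abs(P[...,2]-.1)<.004); print("rim z",np.median(P[ok][:,2]),outer(P,ok,np.array([.525,-.1795]),.056,.1))
    n=np.hypot(P[...,0]-c[0],P[...,1]-c[1])<.045
    ok=n&(np.abs(P[...,2]-zl-.028)<.004); print("lid z",np.median(P[ok][:,2]),zl+.028,outer(P,ok,c,.038,.1))
    tl=(P-s["eef_pos"])@T*1000
    # slot: gap in the rim ring on the tool +y side; pin: points on that side at pin height
    q=P[far&(np.abs(P[...,2]-.1)<.004)][:,:2]-np.array([.525,-.1795]); rr=np.hypot(*q.T); a=np.degrees(np.arctan2(q[:,1],q[:,0]))%360
    s2=(rr>.043)&(rr<.049); h,e=np.histogram(a[s2],np.arange(170,222,1)); z=e[:-1][h<=h.max()*.15]; print("ring hist",dict(zip(e[:-1].astype(int),h)))
    pin=n|far; pin=pin&(np.abs(P[...,2]-zl-.008)<.005)&(tl[...,1]>40)&(tl[...,1]<50)&(np.abs(tl[...,2])<10)
    if pin.any(): print("pin tool y,z",pin.sum(),tl[pin].mean(0),"az",np.degrees(np.arctan2(*(P[pin].mean(0)[:2]-c)[::-1]))%360)
    print("tcp",s["eef_pos"])
if __name__=="__main__": meas(.004)
E
python3 fit.py
```

```text
rim z 0.10138431713265511 (array([ 0.5254, -0.1792,  0.0555]), array([ 0.526 , -0.1791]), 72)
lid z 0.17861020784771586 0.17758178290432533 (array([ 0.5245, -0.1799,  0.0376]), array([ 0.5249, -0.1798]), 84)
ring hist {np.int64(170): np.int64(17), np.int64(171): np.int64(15), np.int64(172): np.int64(17), np.int64(173): np.int64(16), np.int64(174): np.int64(15), np.int64(175): np.int64(16), np.int64(176): np.int64(17), np.int64(177): np.int64(16), np.int64(178): np.int64(16), np.int64(179): np.int64(18), np.int64(180): np.int64(16), np.int64(181): np.int64(16), np.int64(182): np.int64(17), np.int64(183): np.int64(16), np.int64(184): np.int64(16), np.int64(185): np.int64(17), np.int64(186): np.int64(17), np.int64(187): np.int64(11), np.int64(188): np.int64(0), np.int64(189): np.int64(0), np.int64(190): np.int64(0), np.int64(191): np.int64(0), np.int64(192): np.int64(0), np.int64(193): np.int64(0), np.int64(194): np.int64(0), np.int64(195): np.int64(0), np.int64(196): np.int64(0), np.int64(197): np.int64(0), np.int64(198): np.int64(0), np.int64(199): np.int64(0), np.int64(200): np.int64(0), np.int64(201): np.int64(0), np.int64(202): np.int64(2), np.int64(203): np.int64(14), np.int64(204): np.int64(17), np.int64(205): np.int64(18), np.int64(206): np.int64(16), np.int64(207): np.int64(17), np.int64(208): np.int64(14), np.int64(209): np.int64(18), np.int64(210): np.int64(15), np.int64(211): np.int64(14), np.int64(212): np.int64(17), np.int64(213): np.int64(15), np.int64(214): np.int64(17), np.int64(215): np.int64(17), np.int64(216): np.int64(17), np.int64(217): np.int64(17), np.int64(218): np.int64(14), np.int64(219): np.int64(14), np.int64(220): np.int64(16)}
pin tool y,z 384 [-5.93887023 44.23592204 -0.72222888] az 196.32763526944842
tcp [ 0.52490256 -0.17895758  0.15358178]
```

The offset from lid to rim is (+1.0, +0.7) mm. The lid yaw matches the slot at about 195.2°. I'll correct, lower to just above the collar and re-measure.

>>> {"fn": "servo_tool", "kwargs": {
  "rows": [
    [[0.005, -0.0011, 0.0004], [0, 0, 0]],
    [[0.015, 0, 0], [0, 0, 0]],
    [[0.015, 0, 0], [0, 0, 0]],
    [[0.006, 0, 0], [0, 0, 0]],
    [[0, 0, 0], [0, 0, 0]],
    [[0, 0, 0], [0, 0, 0]],
    [[0, 0, 0], [0, 0, 0]],
    [[0, 0, 0], [0, 0, 0]]
  ]
}}

```text
time: 9.48
eef_pos: [0.5267, -0.1786, 0.1136]
eef_rot: [-0.428, 0.563, -0.428, -0.562]
wrist_force: [-0.4, -0.1, -2.6]
grip_width: 0.0133
```

```bash
sed -i 's/print("ring hist.*/print("slot",z.min(),z.max()+1)/' fit.py; python3 look2.py pics/a6.png; python3 fit.py
```

```text
tcp [ 0.52667135 -0.17860767  0.11364751] jaw yaw 105.45169173715226 x [ 1.6e-03 -3.0e-04 -1.0e+00] F [-0.39 -0.1  -2.62] T [ 0.007  0.019 -0.006] gw 0.01327551170515294 q7 2.143700550721515 t 9.4833
rim z 0.1011520067304686 (array([ 0.5252, -0.1792,  0.0556]), array([ 0.5256, -0.179 ]), 82)
lid z 0.13874776044870998 0.13748174579733458 (array([ 0.5263, -0.1795,  0.0376]), array([ 0.5267, -0.1794]), 85)
slot 188 202
pin tool y,z 368 [-6.25037499 44.17081849 -0.81051273] az 196.49999363808826
tcp [ 0.52646564 -0.17853949  0.11348175]
```

>>> {"fn": "servo_tool", "kwargs": {
  "rows": [
    [[0.004, 0.0008, 0.0005], [0, 0, 0]],
    [[0.003, 0, 0], [0, 0, 0]],
    [[0, 0, 0], [0, 0, 0]],
    [[0, 0, 0], [0, 0, 0]],
    [[0, 0, 0], [0, 0, 0]],
    [[0, 0, 0], [0, 0, 0]]
  ]
}}

```text
time: 10.08
eef_pos: [0.5251, -0.1781, 0.1058]
eef_rot: [-0.428, 0.563, -0.428, -0.563]
wrist_force: [-0.1, -0.2, -2.6]
grip_width: 0.013
```

```bash
python3 look2.py pics/a7.png; python3 fit.py
```

```text
tcp [ 0.52513685 -0.17811175  0.10580263] jaw yaw 105.4606895259112 x [ 1.e-04  0.e+00 -1.e+00] F [-0.07 -0.23 -2.57] T [-0.059 -0.022  0.005] gw 0.012979309997182489 q7 2.145757227514272 t 10.0833
rim z 0.10122947601421146 (array([ 0.5254, -0.1792,  0.0556]), array([ 0.5256, -0.1791]), 92)
lid z 0.1310293282444554 0.1298604686345153 (array([ 0.5248, -0.1791,  0.0375]), array([ 0.5253, -0.1789]), 85)
slot 188 202
pin tool y,z 377 [-6.12415341 44.17160228 -0.75394488] az 196.4366686193466
tcp [ 0.52513902 -0.17816865  0.10586047]
```

The lid is now within about 0.5 mm of the collar axis. I'll enter the neck slowly, watching the force.

>>> {"fn": "servo_tool", "kwargs": {
  "rows": [
    [[0.002, -0.0003, 0], [0, 0, 0]],
    [[0.002, 0, 0], [0, 0, 0]],
    [[0.002, 0, 0], [0, 0, 0]],
    [[0, 0, 0], [0, 0, 0]],
    [[0, 0, 0], [0, 0, 0]]
  ]
}}

```text
time: 10.6
eef_pos: [0.5251, -0.178, 0.0995]
eef_rot: [0.428, -0.563, 0.428, 0.563]
wrist_force: [0.4, -0.0, -3.4]
grip_width: 0.0131
```

>>> {"fn": "servo_tool", "kwargs": {
  "rows": [
    [[0.002, 0, 0], [0, 0, 0]],
    [[0.002, 0, 0], [0, 0, 0]],
    [[0.002, 0, 0], [0, 0, 0]],
    [[0, 0, 0], [0, 0, 0]],
    [[0, 0, 0], [0, 0, 0]]
  ]
}}

```text
time: 11.02
eef_pos: [0.5252, -0.178, 0.0936]
eef_rot: [0.428, -0.563, 0.428, 0.563]
wrist_force: [0.2, -0.8, -3.1]
grip_width: 0.0133
```

>>> {"fn": "servo_tool", "kwargs": {
  "rows": [
    [[0.002, 0, 0], [0, 0, 0]],
    [[0.002, 0, 0], [0, 0, 0]],
    [[0.002, 0, 0], [0, 0, 0]],
    [[0.001, 0, 0], [0, 0, 0]],
    [[0, 0, 0], [0, 0, 0]],
    [[0, 0, 0], [0, 0, 0]]
  ]
}}

```text
time: 11.52
eef_pos: [0.5253, -0.178, 0.0867]
eef_rot: [0.428, -0.563, 0.428, 0.563]
wrist_force: [-0.4, -0.1, -3.4]
grip_width: 0.0134
```

>>> {"fn": "servo_tool", "kwargs": {
  "rows": [
    [[0.001, 0, 0], [0, 0, 0]],
    [[0.001, 0, 0], [0, 0, 0]],
    [[0, 0, 0], [0, 0, 0]],
    [[0, 0, 0], [0, 0, 0]]
  ]
}}

```text
time: 11.85
eef_pos: [0.5253, -0.178, 0.0847]
eef_rot: [0.428, -0.563, 0.428, 0.563]
wrist_force: [-0.1, -1.4, -2.6]
grip_width: 0.013
```

>>> {"fn": "servo_tool", "kwargs": {
  "rows": [
    [[0.001, 0, 0], [0, 0, 0]],
    [[0, 0, 0], [0, 0, 0]],
    [[0, 0, 0], [0, 0, 0]]
  ]
}}

```text
time: 12.1
eef_pos: [0.5253, -0.178, 0.0837]
eef_rot: [0.428, -0.563, 0.428, 0.563]
wrist_force: [-0.0, 0.0, -3.2]
grip_width: 0.0127
```

>>> {"fn": "servo_tool", "kwargs": {
  "rows": [
    [[0.001, 0, 0], [0, 0, 0]],
    [[0, 0, 0], [0, 0, 0]],
    [[0, 0, 0], [0, 0, 0]]
  ]
}}

```text
time: 12.35
eef_pos: [0.5253, -0.178, 0.0827]
eef_rot: [0.428, -0.563, 0.428, 0.563]
wrist_force: [0.1, -1.0, -3.0]
grip_width: 0.0129
```

>>> {"fn": "servo_tool", "kwargs": {
  "rows": [
    [[0.001, 0, 0], [0, 0, 0]],
    [[0, 0, 0], [0, 0, 0]],
    [[0, 0, 0], [0, 0, 0]]
  ]
}}

```text
time: 12.6
eef_pos: [0.5254, -0.178, 0.0818]
eef_rot: [-0.428, 0.563, -0.428, -0.563]
wrist_force: [0.1, -0.1, -3.1]
grip_width: 0.0128
```

>>> {"fn": "servo_tool", "kwargs": {
  "rows": [
    [[0.001, 0, 0], [0, 0, 0]],
    [[0, 0, 0], [0, 0, 0]],
    [[0, 0, 0], [0, 0, 0]]
  ]
}}

```text
time: 12.85
eef_pos: [0.5255, -0.1781, 0.0813]
eef_rot: [-0.428, 0.563, -0.428, -0.563]
wrist_force: [-1.2, 1.7, 3.4]
grip_width: 0.0123
```

>>> {"fn": "servo_tool", "kwargs": {
  "rows": [
    [[0.0007, 0, 0], [0, 0, 0]],
    [[0, 0, 0], [0, 0, 0]],
    [[0, 0, 0], [0, 0, 0]]
  ]
}}

```text
time: 13.1
eef_pos: [0.5256, -0.1781, 0.0809]
eef_rot: [-0.428, 0.563, -0.428, -0.563]
wrist_force: [-3.3, 1.2, 8.0]
grip_width: 0.0133
```

>>> {"fn": "servo_tool", "kwargs": {
  "rows": [
    [[0.0007, 0, 0], [0, 0, 0]],
    [[0, 0, 0], [0, 0, 0]],
    [[0, 0, 0], [0, 0, 0]]
  ]
}}

```text
time: 13.35
eef_pos: [0.5256, -0.1781, 0.0807]
eef_rot: [-0.428, 0.563, -0.428, -0.563]
wrist_force: [-5.3, 2.2, 12.3]
grip_width: 0.0129
```

Contact is at an underside depth of about 22 mm below the collar, which falls within the gasket's 20–27 mm range. I'll ease off a little and begin the clockwise turn.

>>> {"fn": "servo_tool", "kwargs": {
  "rows": [
    [[-0.0006, 0.0004, 0], [0, 0, 0]],
    [[0, 0, 0], [2, 0, 0]],
    [[0, 0, 0], [2.5, 0, 0]],
    [[0, 0, 0], [2.5, 0, 0]],
    [[0, 0, 0], [0, 0, 0]],
    [[0, 0, 0], [0, 0, 0]]
  ]
}}

```text
time: 13.85
eef_pos: [0.5265, -0.1788, 0.0811]
eef_rot: [-0.462, 0.536, -0.462, -0.534]
wrist_force: [-1.1, 0.5, 6.8]
grip_width: 0.0131
```

```bash
python3 look.py
```

```text
tcp [ 0.52645466 -0.17875566  0.08107318] jaw yaw 98.40982441660154 x [ 3.1e-03 -9.0e-04 -1.0e+00] F [-1.06  0.48  6.81] T [-0.045  0.098 -0.178] gw 0.013139814825982728 q7 2.0489683404171877 t 13.85
```

>>> {"fn": "servo_tool", "kwargs": {
  "rows": [
    [[0, 0, 0], [2.5, 0, 0]],
    [[0, 0, 0], [2.5, 0, 0]],
    [[0, 0, 0], [0, 0, 0]],
    [[0, 0, 0], [0, 0, 0]],
    [[0, 0, 0], [0, 0, 0]]
  ]
}}

```text
time: 14.27
eef_pos: [0.5265, -0.179, 0.0811]
eef_rot: [-0.485, 0.516, -0.484, -0.514]
wrist_force: [-0.4, -1.5, 6.4]
grip_width: 0.0131
```

```bash
python3 look.py
```

```text
tcp [ 0.52651001 -0.17898412  0.08111271] jaw yaw 93.41481499162916 x [ 0.0033 -0.0011 -1.    ] F [-0.44 -1.47  6.39] T [-0.156  0.114 -0.161] gw 0.013075836447433977 q7 1.9745886720745667 t 14.2667
```

>>> {"fn": "servo_tool", "kwargs": {
  "rows": [
    [[0, 0, 0], [2.5, 0, 0]],
    [[0, 0, 0], [2.5, 0, 0]],
    [[0, 0, 0], [0, 0, 0]],
    [[0, 0, 0], [0, 0, 0]],
    [[0, 0, 0], [0, 0, 0]]
  ]
}}

```text
time: 14.68
eef_pos: [0.5265, -0.1791, 0.0811]
eef_rot: [0.507, -0.494, 0.506, 0.492]
wrist_force: [-0.4, -0.9, 4.9]
grip_width: 0.0131
```

```bash
python3 look.py
```

```text
tcp [ 0.5264568  -0.17909735  0.08108971] jaw yaw 88.40987961827622 x [ 0.0032 -0.0012 -1.    ] F [-0.42 -0.91  4.93] T [-0.194  0.095 -0.176] gw 0.01305879364044229 q7 1.9001023240144066 t 14.6833
```

>>> {"fn": "servo_tool", "kwargs": {
  "rows": [
    [[0, 0, 0], [2, 0, 0]],
    [[0, 0, 0], [2, 0, 0]],
    [[0, 0, 0], [0, 0, 0]],
    [[0, 0, 0], [0, 0, 0]],
    [[0, 0, 0], [0, 0, 0]]
  ]
}}

```text
time: 15.1
eef_pos: [0.5264, -0.1792, 0.0811]
eef_rot: [0.524, -0.476, 0.523, 0.474]
wrist_force: [0.2, -1.1, 6.1]
grip_width: 0.0127
```

```bash
python3 look.py
```

```text
tcp [ 0.52642524 -0.17921964  0.08110136] jaw yaw 84.4073448284994 x [ 0.0032 -0.0013 -1.    ] F [ 0.19 -1.09  6.08] T [-0.266  0.104 -0.156] gw 0.01271571539978371 q7 1.8407047818559417 t 15.1
```

>>> {"fn": "servo_tool", "kwargs": {
  "rows": [
    [[0, 0, 0], [1.5, 0, 0]],
    [[0, 0, 0], [1.5, 0, 0]],
    [[0, 0, 0], [0, 0, 0]],
    [[0, 0, 0], [0, 0, 0]]
  ]
}}

```text
time: 15.43
eef_pos: [0.5264, -0.1792, 0.0811]
eef_rot: [0.537, -0.462, 0.535, 0.46]
wrist_force: [-0.3, -2.1, 6.2]
grip_width: 0.0128
```

```bash
python3 look.py
```

```text
tcp [ 0.52642876 -0.17923806  0.08109816] jaw yaw 81.41793839185412 x [ 0.0032 -0.0014 -1.    ] F [-0.26 -2.06  6.22] T [-0.329  0.171 -0.067] gw 0.012836087147024762 q7 1.7962350017573536 t 15.4333
```

>>> {"fn": "servo_tool", "kwargs": {
  "rows": [
    [[0, 0, 0], [1.5, 0, 0]],
    [[0, 0, 0], [1, 0, 0]],
    [[0, 0, 0], [0, 0, 0]],
    [[0, 0, 0], [0, 0, 0]]
  ]
}}

```text
time: 15.77
eef_pos: [0.5264, -0.1792, 0.0811]
eef_rot: [0.546, -0.451, 0.545, 0.448]
wrist_force: [-0.1, -1.7, 6.1]
grip_width: 0.0133
```

```bash
python3 look.py
```

```text
tcp [ 0.52638661 -0.17923328  0.08108012] jaw yaw 78.934630918788 x [ 0.0031 -0.0015 -1.    ] F [-0.05 -1.69  6.12] T [-0.299  0.124 -0.006] gw 0.013309285589312264 q7 1.759340597292105 t 15.7667
```

```bash
echo 'print("tau",s["joint_torque"].round(3))' >> look.py; python3 look.py
```

```text
tcp [ 0.52638661 -0.17923328  0.08108012] jaw yaw 78.934630918788 x [ 0.0031 -0.0015 -1.    ] F [-0.05 -1.69  6.12] T [-0.299  0.124 -0.006] gw 0.013309285589312264 q7 1.759340597292105 t 15.7667
tau [-8.2600e-01 -4.5545e+01  3.5030e+00 -1.9462e+01 -3.4800e-01 -2.6000e-02
 -3.0000e-02]
```

>>> {"fn": "servo_tool", "kwargs": {
  "rows": [
    [[0.0002, 0, 0], [1.2, 0, 0]],
    [[0.0002, 0, 0], [1.2, 0, 0]],
    [[0, 0, 0], [0, 0, 0]],
    [[0, 0, 0], [0, 0, 0]]
  ]
}}

```text
time: 16.1
eef_pos: [0.5265, -0.1793, 0.081]
eef_rot: [0.556, -0.439, 0.555, 0.437]
wrist_force: [-1.2, -1.0, 7.7]
grip_width: 0.0133
```

```bash
python3 look.py
```

```text
tcp [ 0.52648282 -0.17930878  0.08095061] jaw yaw 76.53311234687281 x [ 0.0033 -0.0015 -1.    ] F [-1.2  -1.03  7.73] T [-0.302  0.344  0.06 ] gw 0.013251243309204002 q7 1.724011380483068 t 16.1
tau [-8.3800e-01 -4.4460e+01  3.4940e+00 -1.9128e+01 -3.6900e-01 -2.1900e-01
 -3.8000e-02]
```

>>> {"fn": "servo_tool", "kwargs": {
  "rows": [
    [[0.0003, 0, 0], [1.5, 0, 0]],
    [[0.0003, 0, 0], [1.5, 0, 0]],
    [[0, 0, 0], [0, 0, 0]],
    [[0, 0, 0], [0, 0, 0]]
  ]
}}

```text
time: 16.43
eef_pos: [0.5268, -0.1795, 0.0808]
eef_rot: [0.567, -0.424, 0.566, 0.422]
wrist_force: [-1.2, -1.8, 11.1]
grip_width: 0.0131
```

```bash
python3 look.py
```

```text
tcp [ 0.52678128 -0.17945599  0.08075246] jaw yaw 73.52342156276063 x [ 0.0039 -0.0016 -1.    ] F [-1.16 -1.82 11.06] T [-0.29   0.433 -0.053] gw 0.013060927624357776 q7 1.6800035512056597 t 16.4333
tau [-9.2100e-01 -4.2927e+01  3.3900e+00 -1.8541e+01 -3.7900e-01 -4.2800e-01
 -1.5000e-02]
```

>>> {"fn": "servo_tool", "kwargs": {
  "rows": [
    [[0.0003, 0, 0], [1.5, 0, 0]],
    [[0.0003, 0, 0], [1.5, 0, 0]],
    [[0, 0, 0], [0, 0, 0]],
    [[0, 0, 0], [0, 0, 0]]
  ]
}}

```text
time: 16.77
eef_pos: [0.5269, -0.1793, 0.0805]
eef_rot: [0.578, -0.41, 0.576, 0.407]
wrist_force: [-2.1, -0.4, 14.3]
grip_width: 0.0133
```

```bash
python3 look.py
```

```text
tcp [ 0.52691189 -0.17933273  0.08049212] jaw yaw 70.54441584418572 x [ 0.0041 -0.0014 -1.    ] F [-2.05 -0.42 14.28] T [-0.137  0.668  0.073] gw 0.013320155915646146 q7 1.6362670797210497 t 16.7667
tau [ -0.645 -41.421   3.62  -18.153  -0.396  -0.778  -0.101]
```

>>> {"fn": "servo_tool", "kwargs": {
  "rows": [
    [[0, 0, 0], [1.5, 0, 0]],
    [[0, 0, 0], [1.5, 0, 0]],
    [[0, 0, 0], [0, 0, 0]],
    [[0, 0, 0], [0, 0, 0]]
  ]
}}

```text
time: 17.1
eef_pos: [0.527, -0.1792, 0.0806]
eef_rot: [0.589, -0.394, 0.587, 0.392]
wrist_force: [-2.0, 0.0, 14.8]
grip_width: 0.0131
```

```bash
python3 look.py
```

```text
tcp [ 0.5269817  -0.17919105  0.08055237] jaw yaw 67.55067627999574 x [ 0.0043 -0.0012 -1.    ] F [-1.960e+00  1.000e-02  1.475e+01] T [-0.057  0.712  0.028] gw 0.013062120156177437 q7 1.5921221854545415 t 17.1
tau [ -0.474 -41.117   3.902 -18.102  -0.332  -0.841  -0.097]
```

>>> {"fn": "servo_tool", "kwargs": {
  "rows": [
    [[0, 0, 0], [1.5, 0, 0]],
    [[0, 0, 0], [1.5, 0, 0]],
    [[0, 0, 0], [0, 0, 0]],
    [[0, 0, 0], [0, 0, 0]]
  ]
}}

```text
time: 17.43
eef_pos: [0.5269, -0.1791, 0.0803]
eef_rot: [0.599, -0.379, 0.597, 0.377]
wrist_force: [-2.1, -0.1, 13.1]
grip_width: 0.0134
```

```bash
python3 look.py
```

```text
tcp [ 0.52692055 -0.17913238  0.08031406] jaw yaw 64.6198352621351 x [ 0.004  -0.0015 -1.    ] F [-2.09 -0.08 13.12] T [-0.118  0.542  0.41 ] gw 0.013382483416151919 q7 1.5486090558181806 t 17.4333
tau [ -0.192 -41.988   4.4   -18.191  -0.598  -0.611  -0.44 ]
```

The ramp has engaged at about 0.71 rad, with the moment jumping to 0.41–0.44 N m. I'll take off my downward push so the ramp carries the load, then finish the turn.

>>> {"fn": "servo_tool", "kwargs": {
  "rows": [
    [[-0.0007, 0, 0], [0, 0, 0]],
    [[-0.0007, 0, 0], [0, 0, 0]],
    [[0, 0, 0], [0, 0, 0]],
    [[0, 0, 0], [0, 0, 0]]
  ]
}}

```text
time: 17.77
eef_pos: [0.5269, -0.1791, 0.0804]
eef_rot: [0.598, -0.379, 0.597, 0.377]
wrist_force: [3.7, -4.0, 1.1]
grip_width: 0.0132
```

```bash
python3 look.py
```

```text
tcp [ 0.52685344 -0.1790909   0.08044344] jaw yaw 64.6019571488342 x [ 0.0036 -0.0018 -1.    ] F [ 3.69 -4.02  1.13] T [-0.712 -0.778  0.444] gw 0.013172846117672811 q7 1.5475066515484388 t 17.7667
tau [ -0.478 -46.96    4.615 -17.635  -0.64    1.444  -0.459]
```

>>> {"fn": "servo_tool", "kwargs": {
  "rows": [
    [[0, 0, 0], [0.6, 0, 0]],
    [[0, 0, 0], [0, 0, 0]],
    [[0, 0, 0], [0, 0, 0]]
  ]
}}

```text
time: 18.02
eef_pos: [0.5268, -0.1791, 0.0804]
eef_rot: [0.6, -0.376, 0.599, 0.374]
wrist_force: [4.7, -3.2, 1.4]
grip_width: 0.0133
```

```bash
python3 look.py
```

```text
tcp [ 0.52684991 -0.17908278  0.08044899] jaw yaw 64.06309429593439 x [ 0.0034 -0.0021 -1.    ] F [ 4.72 -3.19  1.37] T [-0.706 -0.743  0.785] gw 0.0132623501139697 q7 1.5391749943798076 t 18.0167
tau [ -0.233 -46.843   4.86  -17.612  -0.945   1.43   -0.832]
```

The moment reads 0.785 N m at 0.72 rad, which is already above the 0.5 target and rose steeply. I won't turn further. I'll ease the hand back to about zero moment and check that the lid stays put before opening.

>>> {"fn": "servo_tool", "kwargs": {
  "rows": [
    [[0, 0, 0], [-0.5, 0, 0]],
    [[0, 0, 0], [0, 0, 0]],
    [[0, 0, 0], [0, 0, 0]]
  ]
}}

```text
time: 18.27
eef_pos: [0.5269, -0.1791, 0.0804]
eef_rot: [0.599, -0.379, 0.597, 0.376]
wrist_force: [4.0, -3.1, 1.7]
grip_width: 0.0134
```

```bash
python3 look.py
```

```text
tcp [ 0.52686139 -0.17908267  0.08044763] jaw yaw 64.51035559174045 x [ 0.0036 -0.0018 -1.    ] F [ 4.01 -3.1   1.68] T [-0.694 -0.723  0.519] gw 0.013414715889801237 q7 1.5461092857122867 t 18.2667
tau [ -0.385 -46.898   4.685 -17.649  -0.68    1.436  -0.507]
```

The moment followed a purely elastic line, so the lid didn't move during that last step. Before deciding whether it is tight or binding, I'll measure the lid's height, tilt and centring against the collar.

```bash
cat > lidplane.py <<'E'
from look import *
p,d=camera("wrist"); m,R,t=M("wrist"); np.savez("wristb.npz",p=p,d=d,R=R,t=t); P=pts(m,R,t,d)
c=np.array([.5254,-.1792]); r=np.hypot(P[...,0]-c[0],P[...,1]-c[1]); g=p.max(-1)
def pl(k,n):
    q=P[k]; A=np.c_[q[:,:2]-c,np.ones(len(q))]; x=np.linalg.lstsq(A,q[:,2],rcond=None)[0]; e=q[:,2]-A@x
    k2=np.abs(e)<.0015; x=np.linalg.lstsq(A[k2],q[k2][:,2],rcond=None)[0]
    print(n,len(q),"z at axis",x[2].round(5),"slope mrad",(x[:2]*1000).round(1),"rms",e[k2].std().round(5)); return x
a=pl((r>.042)&(r<.055)&(np.abs(P[...,2]-.101)<.002),"rim"); 
b=pl((r>.018)&(r<.036)&(np.abs(P[...,2]-.1045)<.006)&(g>80),"lid")
print("underside depth below collar mm",(a[2]-(b[2]-.028))*1000)
E
python3 lidplane.py
python3 - <<'E'
from fit import *
f=np.load("wristb.npz"); m,_,_=M("wrist"); P=pts(m,f["R"],f["t"],f["d"])
c=np.array([.5256,-.1793]); r=np.hypot(P[...,0]-c[0],P[...,1]-c[1])
print(outer(P,(r<.0392)&(P[...,2]>.1028)&(P[...,2]<.108),c,.038,.1)); print(outer(P,(r<.07)&(np.abs(P[...,2]-.101)<.0015),c,.056,.1))
cv2.imwrite("pics/a8.png",f["p"][100:480,100:560,::-1])
E
```

```text
tcp [ 0.52686139 -0.17908267  0.08044763] jaw yaw 64.51035559174045 x [ 0.0036 -0.0018 -1.    ] F [ 4.01 -3.1   1.68] T [-0.694 -0.723  0.519] gw 0.013414715889801237 q7 1.5461092857122867 t 18.2667
tau [ -0.385 -46.898   4.685 -17.649  -0.68    1.436  -0.507]
rim 16138 z at axis 0.10123 slope mrad [ 0.5 -0. ] rms 0.00056
lid 10487 z at axis 0.1057 slope mrad [ 4.2 -1.7] rms 0.00057
underside depth below collar mm 23.52824826778749
(array([ 0.5266, -0.1793,  0.0375]), array([ 0.527 , -0.1795]), 86)
(array([ 0.5253, -0.1791,  0.0556]), array([ 0.5256, -0.1793]), 88)
```

View pics/a8.png

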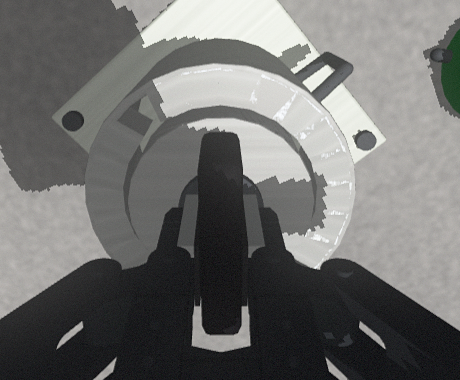

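The lid is about 1.3 mm off centre towards +x, nearly touching the collar, and tilted about 4 mrad. It could be binding there. I'll turn back a few degrees to unload the ramp, centre and level it, then turn again.

>>> {"fn": "servo_tool", "kwargs": {
  "rows": [
    [[0, 0, 0], [-1.5, 0, 0]],
    [[0, 0, 0], [-2, 0, 0]],
    [[0, 0, 0], [-2, 0, 0]],
    [[0, 0.0006, -0.0003], [0, 0, 0.1]],
    [[0, 0.0006, -0.0003], [0, 0, 0.1]],
    [[0, 0, 0], [0, 0, 0]],
    [[0, 0, 0], [0, 0, 0]],
    [[0, 0, 0], [0, 0, 0]]
  ]
}}

```text
time: 18.98
eef_pos: [0.5262, -0.1782, 0.081]
eef_rot: [0.58, -0.405, 0.579, 0.405]
wrist_force: [3.4, 0.3, 6.9]
grip_width: 0.0131
```

```bash
cat >> lidplane.py <<'E'
from fit import outer
k=(r<.0395)&(P[...,2]>a[2]+.0018)&(P[...,2]<.110); print("lid ctr",outer(P,k,np.array([.526,-.1793]),.038,.1)[:2])
E
python3 lidplane.py
```

```text
tcp [ 0.52620136 -0.17817096  0.08099949] jaw yaw 69.97404153973399 x [ 1.5e-03  9.0e-04 -1.0e+00] F [3.39 0.3  6.91] T [ 0.01  -0.829  0.086] gw 0.01306461086163778 q7 1.6273804701956078 t 18.9833
tau [  0.863 -44.416   5.38  -16.885   0.295   1.04   -0.071]
rim 15898 z at axis 0.10123 slope mrad [0.1 0.1] rms 0.00056
lid 10158 z at axis 0.1063 slope mrad [4.  1.1] rms 0.00056
underside depth below collar mm 22.925317136390706
lid ctr (array([ 0.526 , -0.1785,  0.0375]), array([ 0.5265, -0.1786]))
```

>>> {"fn": "servo_tool", "kwargs": {
  "rows": [
    [[-0.0008, 0, 0], [0, 0, 0]],
    [[0, 0.0004, -0.0006], [0, 0, 0.1]],
    [[0, 0.0004, -0.0006], [0, 0, 0.05]],
    [[0, 0, 0], [0, 0, 0]],
    [[0, 0, 0], [0, 0, 0]],
    [[0, 0, 0], [0, 0, 0]]
  ]
}}

```text
time: 19.53
eef_pos: [0.526, -0.1782, 0.0813]
eef_rot: [0.58, -0.405, 0.579, 0.406]
wrist_force: [7.6, 1.3, -0.9]
grip_width: 0.0129
```

```bash
python3 lidplane.py
```

```text
tcp [ 0.52595973 -0.17823252  0.08126754] jaw yaw 70.02194736539752 x [ 3.0e-04  2.1e-03 -1.0e+00] F [ 7.59  1.33 -0.95] T [ 0.248 -1.998 -0.032] gw 0.012936847354110902 q7 1.6290163742463755 t 19.5333
tau [ 2.128e+00 -4.746e+01  7.011e+00 -1.631e+01  9.600e-01  2.415e+00
 -2.800e-02]
rim 15867 z at axis 0.10123 slope mrad [ 0.2 -0. ] rms 0.00057
lid 10084 z at axis 0.10647 slope mrad [4.9 2.8] rms 0.00056
underside depth below collar mm 22.75460343925101
lid ctr (array([ 0.5259, -0.1785,  0.0375]), array([ 0.5263, -0.1787]))
```

The ramp still holds the lid here: there is no hand push, yet it is compressed and fixed sideways. I'll unwind about 10° more so it is free, then centre it.

>>> {"fn": "servo_tool", "kwargs": {
  "rows": [
    [[0, 0, 0], [-2.5, 0, 0]],
    [[0, 0, 0], [-2.5, 0, 0]],
    [[0, 0, 0], [-2.5, 0, 0]],
    [[0, 0, 0], [-2.5, 0, 0]],
    [[0, 0, 0], [0, 0, 0]],
    [[0, 0, 0], [0, 0, 0]],
    [[0, 0, 0], [0, 0, 0]]
  ]
}}

```text
time: 20.17
eef_pos: [0.5237, -0.1788, 0.0812]
eef_rot: [0.542, -0.453, 0.542, 0.456]
wrist_force: [2.3, 0.6, 5.0]
grip_width: 0.0131
```

```bash
python3 lidplane.py
```

```text
tcp [ 0.52366911 -0.17881917  0.08118101] jaw yaw 79.92468677790542 x [-0.0036  0.0023 -1.    ] F [2.35 0.56 4.98] T [ 0.169 -0.584  0.207] gw 0.01307029619255553 q7 1.7763397414195787 t 20.1667
tau [  1.143 -45.207   5.22  -17.888   0.256   0.74   -0.178]
rim 15402 z at axis 0.10122 slope mrad [0.5 0.1] rms 0.00057
lid 9480 z at axis 0.10645 slope mrad [-1.4  3.1] rms 0.00055
underside depth below collar mm 22.770078996754886
lid ctr (array([ 0.5236, -0.1793,  0.0375]), array([ 0.524 , -0.1794]))
```

>>> {"fn": "servo_tool", "kwargs": {
  "rows": [
    [[-0.0004, 0, 0], [0, 0, 0]],
    [[0, -0.001, 0.0003], [0, 0, -0.2]],
    [[0, -0.001, 0.0002], [0, 0.1, 0]],
    [[0, 0, 0], [0, 0, 0]],
    [[0, 0, 0], [0, 0, 0]],
    [[0, 0, 0], [0, 0, 0]]
  ]
}}

```text
time: 20.72
eef_pos: [0.5238, -0.1788, 0.081]
eef_rot: [0.541, -0.453, 0.543, 0.455]
wrist_force: [-1.1, 1.1, 6.8]
grip_width: 0.013
```

```bash
python3 lidplane.py
```

```text
tcp [ 0.52376478 -0.17879315  0.08103734] jaw yaw 79.91933454001857 x [-4.e-03  4.e-04 -1.e+00] F [-1.1   1.14  6.79] T [0.241 0.056 0.127] gw 0.01302925191332924 q7 1.7737749751998615 t 20.7167
tau [  0.549 -44.902   4.792 -19.442   0.106  -0.221  -0.121]
rim 15464 z at axis 0.10121 slope mrad [0.1 0.2] rms 0.00056
lid 9517 z at axis 0.10632 slope mrad [-3.   1.6] rms 0.00055
underside depth below collar mm 22.896119553717675
lid ctr (array([ 0.5236, -0.1792,  0.0375]), array([ 0.5241, -0.1793]))
```

>>> {"fn": "servo_tool", "kwargs": {
  "rows": [
    [[0, 0, 0], [-3, 0, 0]],
    [[0, 0, 0], [-3, 0, 0]],
    [[0, 0, 0], [-3, 0, 0]],
    [[-0.0008, 0, 0], [0, 0, 0]],
    [[-0.0008, 0, 0], [0, 0, 0]],
    [[0, 0, 0], [0, 0, 0]],
    [[0, 0, 0], [0, 0, 0]],
    [[0, 0, 0], [0, 0, 0]]
  ]
}}

```text
time: 21.43
eef_pos: [0.5237, -0.1788, 0.0819]
eef_rot: [0.504, -0.494, 0.506, 0.496]
wrist_force: [0.9, 0.2, -3.3]
grip_width: 0.0133
```

```bash
python3 lidplane.py
```

```text
tcp [ 0.52373248 -0.17883861  0.08194701] jaw yaw 88.92298515879294 x [-0.0043  0.     -1.    ] F [ 0.89  0.15 -3.34] T [-0.072 -0.308  0.003] gw 0.013344795853344103 q7 1.9067870794689226 t 21.4333
tau [ 6.8000e-02 -5.0526e+01  4.3790e+00 -2.1629e+01  4.3000e-02  4.6900e-01
 -2.1000e-02]
rim 15362 z at axis 0.10126 slope mrad [0.4 0. ] rms 0.00057
lid 9485 z at axis 0.10722 slope mrad [-4.3  1.4] rms 0.00055
underside depth below collar mm 22.03974452676999
lid ctr (array([ 0.5235, -0.1794,  0.0375]), array([ 0.524 , -0.1794]))
```

>>> {"fn": "servo_tool", "kwargs": {
  "rows": [
    [[0, -0.0009, 0.0003], [0, 0, -0.15]],
    [[0, -0.0008, 0], [0, 0, -0.1]],
    [[0, 0, 0], [0, 0, 0]],
    [[0, 0, 0], [0, 0, 0]],
    [[0, 0, 0], [0, 0, 0]]
  ]
}}

```text
time: 21.9
eef_pos: [0.526, -0.1787, 0.0825]
eef_rot: [0.505, -0.496, 0.504, 0.495]
wrist_force: [-0.0, -0.5, -3.4]
grip_width: 0.0129
```

```bash
python3 lidplane.py
```

```text
tcp [ 0.52600758 -0.17866117  0.08248547] jaw yaw 88.95695196482312 x [ 1.3e-03 -1.0e-04 -1.0e+00] F [-0.   -0.49 -3.4 ] T [-0.012 -0.001  0.039] gw 0.012924598643846909 q7 1.907698608184528 t 21.9
tau [-1.5000e-02 -5.0465e+01  4.3230e+00 -2.2372e+01  9.0000e-03  1.0000e-03
 -1.0000e-03]
rim 15745 z at axis 0.10126 slope mrad [ 0.4 -0.2] rms 0.00056
lid 10191 z at axis 0.10778 slope mrad [1.6 1.4] rms 0.00056
underside depth below collar mm 21.480688246531003
lid ctr (array([ 0.5257, -0.1793,  0.0375]), array([ 0.5262, -0.1793]))
```

The lid now hangs free, level and within 0.4 mm of centre, with no side load. I'll set it lightly on the gasket and turn again, following down only as the ramp pulls.

>>> {"fn": "servo_tool", "kwargs": {
  "rows": [
    [[0.0005, 0.0003, 0], [2.5, 0, 0]],
    [[0.0004, 0, 0], [2.5, 0, 0]],
    [[0, 0, 0], [2.5, 0, 0]],
    [[0, 0, 0], [2.5, 0, 0]],
    [[0, 0, 0], [0, 0, 0]],
    [[0, 0, 0], [0, 0, 0]],
    [[0, 0, 0], [0, 0, 0]]
  ]
}}

```text
time: 22.53
eef_pos: [0.526, -0.1787, 0.0817]
eef_rot: [0.546, -0.45, 0.545, 0.449]
wrist_force: [0.2, -0.4, -3.1]
grip_width: 0.0132
```

```bash
python3 lidplane.py
```

```text
tcp [ 0.52597853 -0.17873114  0.08173917] jaw yaw 79.02940107955475 x [ 1.8e-03 -3.0e-04 -1.0e+00] F [ 0.2  -0.4  -3.06] T [-0.006 -0.009  0.019] gw 0.013233458610015576 q7 1.760533317470627 t 22.5333
tau [-6.6000e-02 -4.9883e+01  4.8880e+00 -2.2100e+01  1.0000e-03 -1.1000e-02
 -8.0000e-03]
rim 15831 z at axis 0.10122 slope mrad [0.1 0.2] rms 0.00057
lid 10155 z at axis 0.10697 slope mrad [1.8 1.1] rms 0.00056
underside depth below collar mm 22.248294301610294
lid ctr (array([ 0.5256, -0.1792,  0.0375]), array([ 0.5261, -0.1792]))
```

>>> {"fn": "servo_tool", "kwargs": {
  "rows": [
    [[0.0004, 0, 0], [2, 0, 0]],
    [[0, 0, 0], [2, 0, 0]],
    [[0, 0, 0], [0, 0, 0]],
    [[0, 0, 0], [0, 0, 0]],
    [[0, 0, 0], [0, 0, 0]]
  ]
}}

```text
time: 23.0
eef_pos: [0.5263, -0.1789, 0.0815]
eef_rot: [0.561, -0.431, 0.56, 0.43]
wrist_force: [1.0, -1.4, 0.1]
grip_width: 0.0132
```

```bash
python3 look.py
```

```text
tcp [ 0.52625895 -0.17891791  0.08153565] jaw yaw 75.02670188483069 x [ 2.4e-03 -5.0e-04 -1.0e+00] F [ 0.99 -1.44  0.07] T [-0.178 -0.07   0.013] gw 0.013181688296573724 q7 1.7015445980660295 t 23.0
tau [-3.0200e-01 -4.8568e+01  4.6470e+00 -2.1117e+01 -1.0800e-01  1.2100e-01
  9.0000e-03]
```

>>> {"fn": "servo_tool", "kwargs": {
  "rows": [
    [[0.0003, 0, 0], [1.5, 0, 0]],
    [[0.0002, 0, 0], [1.5, 0, 0]],
    [[0, 0, 0], [0, 0, 0]],
    [[0, 0, 0], [0, 0, 0]],
    [[0, 0, 0], [0, 0, 0]]
  ]
}}

```text
time: 23.42
eef_pos: [0.5264, -0.1791, 0.0812]
eef_rot: [0.573, -0.416, 0.572, 0.415]
wrist_force: [0.8, -1.7, 3.9]
grip_width: 0.013
```

```bash
python3 lidplane.py
```

```text
tcp [ 0.52642155 -0.17911891  0.0812251 ] jaw yaw 71.94462471668291 x [ 2.9e-03 -7.0e-04 -1.0e+00] F [ 0.84 -1.66  3.88] T [-0.428  0.018 -0.159] gw 0.012990832857013176 q7 1.6564245148918841 t 23.4167
tau [ -0.886 -46.092   3.864 -19.513  -0.278   0.211   0.075]
rim 16002 z at axis 0.10122 slope mrad [0.2 0.2] rms 0.00057
lid 10295 z at axis 0.10644 slope mrad [ 3.3 -0.6] rms 0.00056
underside depth below collar mm 22.77311699939859
lid ctr (array([ 0.5261, -0.1794,  0.0375]), array([ 0.5266, -0.1795]))
```

>>> {"fn": "servo_tool", "kwargs": {
  "rows": [
    [[-0.0004, 0.0004, 0], [0, 0, 0.08]],
    [[-0.0002, 0.0004, 0], [0, 0, 0.07]],
    [[0, 0, 0], [1, 0, 0]],
    [[0, 0, 0], [1, 0, 0]],
    [[0, 0, 0], [0, 0, 0]],
    [[0, 0, 0], [0, 0, 0]]
  ]
}}

```text
time: 23.97
eef_pos: [0.5253, -0.1784, 0.0813]
eef_rot: [0.579, -0.405, 0.579, 0.406]
wrist_force: [3.0, -2.8, -0.6]
grip_width: 0.0132
```

```bash
python3 lidplane.py
```

```text
tcp [ 0.52527847 -0.17840073  0.08125859] jaw yaw 69.96561089790377 x [-7.e-04  4.e-04 -1.e+00] F [ 3.04 -2.82 -0.6 ] T [-0.562 -0.747  0.098] gw 0.013249973834487493 q7 1.6262654492518538 t 23.9667
tau [ -0.559 -48.356   4.532 -19.282  -0.306   1.254  -0.157]
rim 15743 z at axis 0.10123 slope mrad [0.2 0.1] rms 0.00056
lid 9895 z at axis 0.1065 slope mrad [1.6 0.2] rms 0.00055
underside depth below collar mm 22.726450857002533
lid ctr (array([ 0.5251, -0.1787,  0.0375]), array([ 0.5256, -0.1789]))
```

Centred and level now, with the ramp engaged at 35.5° and almost no hand load. I'll continue in small steps.

>>> {"fn": "servo_tool", "kwargs": {
  "rows": [
    [[0.0002, 0, 0], [1, 0, 0]],
    [[0.0002, 0, 0], [1, 0, 0]],
    [[0, 0, 0], [0, 0, 0]],
    [[0, 0, 0], [0, 0, 0]]
  ]
}}

```text
time: 24.35
eef_pos: [0.525, -0.1785, 0.081]
eef_rot: [0.586, -0.395, 0.587, 0.396]
wrist_force: [1.8, -2.8, 0.6]
grip_width: 0.0129
```

```bash
python3 look.py
```

```text
tcp [ 0.52497827 -0.1784603   0.08097031] jaw yaw 67.9525747074935 x [-1.1e-03  6.0e-04 -1.0e+00] F [ 1.78 -2.78  0.62] T [-0.557 -0.388  0.276] gw 0.012913770213572824 q7 1.5969825891138472 t 24.35
tau [ -0.546 -47.501   4.565 -19.545  -0.534   0.819  -0.34 ]
```

>>> {"fn": "servo_tool", "kwargs": {
  "rows": [
    [[0.0002, 0, 0], [0.7, 0, 0]],
    [[0, 0, 0], [0.3, 0, 0]],
    [[0, 0, 0], [0, 0, 0]],
    [[0, 0, 0], [0, 0, 0]]
  ]
}}

```text
time: 24.68
eef_pos: [0.525, -0.1785, 0.0808]
eef_rot: [0.59, -0.39, 0.59, 0.391]
wrist_force: [0.0, -2.3, 3.2]
grip_width: 0.013
```

```bash
python3 lidplane.py
```

```text
tcp [ 0.52496765 -0.17846974  0.08081716] jaw yaw 66.97306366094766 x [-1.1e-03  6.0e-04 -1.0e+00] F [ 0.04 -2.3   3.16] T [-0.49  -0.105  0.608] gw 0.01301738597625521 q7 1.5825545289389595 t 24.6833
tau [ -0.434 -46.506   4.564 -19.629  -0.848   0.396  -0.601]
rim 15710 z at axis 0.10123 slope mrad [ 0.3 -0.1] rms 0.00056
lid 9844 z at axis 0.10608 slope mrad [-0.1  0.3] rms 0.00055
underside depth below collar mm 23.147988995824235
lid ctr (array([ 0.5248, -0.1788,  0.0375]), array([ 0.5253, -0.179 ]))
```

The moment rose smoothly to 0.60 N m at 0.67 rad. The lid is level, centred and 23.1 mm deep, which is hand-tight. I'll relax the hand's wind-up, let go and lift away.

>>> {"fn": "servo_tool", "kwargs": {
  "rows": [
    [[0, 0, 0], [-0.5, 0, 0]],
    [[-0.0002, 0, 0], [-0.4, 0, 0]],
    [[0, 0, 0], [0, 0, 0]],
    [[0, 0, 0], [0, 0, 0]]
  ]
}}

```text
time: 25.07
eef_pos: [0.525, -0.1785, 0.0809]
eef_rot: [0.587, -0.394, 0.587, 0.395]
wrist_force: [1.0, -1.7, 1.4]
grip_width: 0.0132
```

```bash
python3 lidplane.py
```

```text
tcp [ 0.5249988  -0.1784993   0.08086504] jaw yaw 67.80527992399202 x [-1.e-03  8.e-04 -1.e+00] F [ 1.04 -1.66  1.36] T [-0.462 -0.162 -0.021] gw 0.013226488722694104 q7 1.5952051356316619 t 25.0667
tau [ -0.827 -47.247   4.246 -20.115  -0.311   0.406   0.055]
rim 15746 z at axis 0.10124 slope mrad [0.4 0. ] rms 0.00057
lid 9850 z at axis 0.10612 slope mrad [0.7 0.6] rms 0.00056
underside depth below collar mm 23.11946191959352
lid ctr (array([ 0.5249, -0.1788,  0.0375]), array([ 0.5253, -0.179 ]))
```

>>> {"fn": "servo_tool", "kwargs": {
  "rows": [
    [[0, 0, 0], [0, 0, 0]],
    [[0, 0, 0], [0, 0, 0]],
    [[0, 0, 0], [0, 0, 0]],
    [[0, 0, 0], [0, 0, 0]],
    [[0, 0, 0], [0, 0, 0]],
    [[0, 0, 0], [0, 0, 0]]
  ],
  "fingers": 0.05
}}

```text
time: 25.62
eef_pos: [0.5251, -0.1783, 0.0809]
eef_rot: [0.587, -0.394, 0.587, 0.395]
wrist_force: [-0.2, 1.1, -0.9]
grip_width: 0.0499
```

>>> {"fn": "servo_tool", "kwargs": {
  "rows": [
    [[-0.005, 0, 0], [0, 0, 0]],
    [[-0.01, 0, 0], [0, 0, 0]],
    [[-0.015, 0, 0], [0, 0, 0]],
    [[-0.02, 0, 0], [0, 0, 0]],
    [[-0.025, 0, 0], [0, 0, 0]],
    [[-0.02, 0, 0], [0, 0, 0]],
    [[0, 0, 0], [0, 0, 0]],
    [[0, 0, 0], [0, 0, 0]]
  ]
}}

```text
time: 26.28
eef_pos: [0.5262, -0.1788, 0.1779]
eef_rot: [0.588, -0.395, 0.586, 0.394]
wrist_force: [-0.3, -0.7, 0.2]
grip_width: 0.0501
```

```bash
python3 lidplane.py
python3 - <<'E'
from h import *
f=np.load("wristb.npz"); m,_,_=M("wrist"); P=pts(m,f["R"],f["t"],f["d"]); p=f["p"]
k=(np.hypot(P[...,0]-.525,P[...,1]+.179)<.036)&(np.abs(P[...,2]-.140)<.005)
q=P[k][:,:2].astype(np.float32)*1000; l=cv2.fitLine(q,2,0,.01,.01).ravel(); print(k.sum(),cv2.minAreaRect(q),"blade yaw",np.degrees(np.arctan2(l[1],l[0])))
cv2.imwrite("pics/a9.png",p[:,:,::-1])
E
```

```text
tcp [ 0.52624352 -0.17882589  0.17788734] jaw yaw 67.85514574851638 x [ 2.8e-03  2.0e-04 -1.0e+00] F [-0.32 -0.74  0.17] T [-0.017 -0.007 -0.033] gw 0.05006923121186429 q7 1.5392806121931468 t 26.2833
tau [ 7.5000e-02 -4.5142e+01  4.5870e+00 -2.6489e+01  6.4000e-02  7.0000e-02
 -3.5000e-02]
rim 7772 z at axis 0.10003 slope mrad [-2.3  0.2] rms 0.00056
lid 6060 z at axis 0.10487 slope mrad [-1.9  0.7] rms 0.0006
underside depth below collar mm 23.160816691747897
lid ctr (array([ 0.5239, -0.1785,  0.0375]), array([ 0.524 , -0.1786]))
2799 ((523.84228515625, -178.399169921875), (13.827678680419922, 65.38905334472656), 67.67110443115234) blade yaw -22.434189
```

View pics/a9.png

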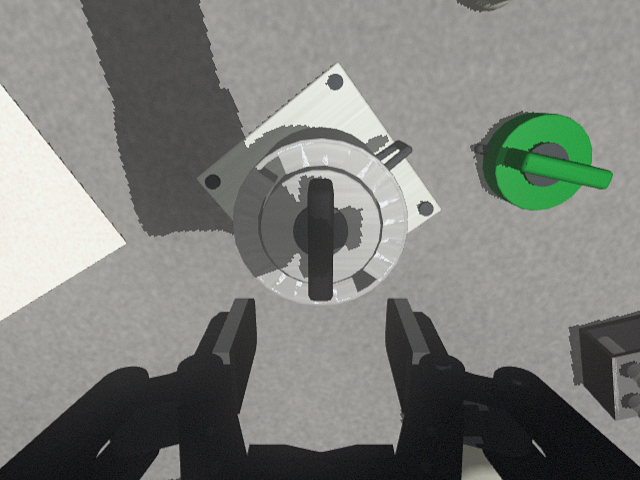

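Released and clear: depth 23.16 mm, unchanged by letting go, with the blade turned about 37.6° from the slots. Part of the 0.60 N m was read with a slight hand push. So I'll re-grip once and check that the lid stands about 0.5 N m with no push.

>>> {"fn": "servo_tool", "kwargs": {
  "rows": [
    [[0.025, 0.0009, -0.0004], [0, 0, 0]],
    [[0.025, 0, 0], [0, 0, 0]],
    [[0.02, 0, 0], [0, 0, 0]],
    [[0.015, 0, 0], [0, 0, 0]],
    [[0.009, 0, 0], [0, 0, 0]],
    [[0, 0, 0], [0, 0, 0]],
    [[0, 0, 0], [0, 0, 0]],
    [[0, 0, 0], [0, 0, 0]]
  ]
}}

```text
time: 27.0
eef_pos: [0.5247, -0.1788, 0.0826]
eef_rot: [0.587, -0.395, 0.587, 0.395]
wrist_force: [0.4, 0.2, 1.3]
grip_width: 0.0501
```

```bash
python3 lidplane.py
```

```text
tcp [ 0.5246773  -0.17876796  0.08263259] jaw yaw 67.8512111810493 x [ 1.e-04  3.e-04 -1.e+00] F [0.43 0.17 1.33] T [-0.032  0.008 -0.005] gw 0.05005642619503423 q7 1.5966046216541716 t 27.0
tau [-1.0000e-02 -4.7145e+01  5.1740e+00 -2.0754e+01  6.0000e-03  2.7000e-02
  1.0000e-03]
rim 15099 z at axis 0.10148 slope mrad [ 0.8 -0.1] rms 0.00056
lid 11671 z at axis 0.1064 slope mrad [ 2.  -0.3] rms 0.00056
underside depth below collar mm 23.07644703543775
lid ctr (array([ 0.5252, -0.1789,  0.0376]), array([ 0.5253, -0.179 ]))
```

>>> {"fn": "servo_tool", "kwargs": {
  "rows": [
    [[0, -0.0004, 0], [0, 0, 0]],
    [[0, 0, 0], [0, 0, 0]],
    [[0, 0, 0], [0, 0, 0]],
    [[0, 0, 0], [0, 0, 0]],
    [[0, 0, 0], [0, 0, 0]],
    [[0, 0, 0], [0, 0, 0]]
  ],
  "fingers": 0.0
}}

```text
time: 27.55
eef_pos: [0.525, -0.1787, 0.0827]
eef_rot: [0.587, -0.395, 0.586, 0.395]
wrist_force: [-1.1, 1.0, 6.6]
grip_width: 0.0128
```

```bash
python3 look.py
```

```text
tcp [ 0.52497921 -0.17866422  0.08267292] jaw yaw 67.89525192113182 x [ 1.e-04  5.e-04 -1.e+00] F [-1.07  0.97  6.58] T [0.172 0.376 0.188] gw 0.012768312238694094 q7 1.597255010276177 t 27.55
tau [  0.303 -45.274   5.222 -20.279  -0.14   -0.513  -0.192]
```

>>> {"fn": "servo_tool", "kwargs": {
  "rows": [
    [[0, 0, 0], [0.5, 0, 0]],
    [[0, 0, 0], [0, 0, 0]],
    [[0, 0, 0], [0, 0, 0]]
  ]
}}

```text
time: 27.8
eef_pos: [0.525, -0.1787, 0.0827]
eef_rot: [0.588, -0.392, 0.588, 0.393]
wrist_force: [-1.2, 0.1, 5.1]
grip_width: 0.0128
```

```bash
python3 look.py
```

```text
tcp [ 0.52496739 -0.17871146  0.08266144] jaw yaw 67.42872438525833 x [ 0.e+00  3.e-04 -1.e+00] F [-1.19  0.14  5.06] T [0.134 0.307 0.413] gw 0.012825581587907595 q7 1.5901596353598066 t 27.8
tau [  0.39  -45.346   5.338 -20.251  -0.319  -0.475  -0.402]
```

>>> {"fn": "servo_tool", "kwargs": {
  "rows": [
    [[-0.0003, 0, 0], [0.3, 0, 0]],
    [[0, 0, 0], [0, 0, 0]],
    [[0, 0, 0], [0, 0, 0]]
  ]
}}

```text
time: 28.05
eef_pos: [0.525, -0.1787, 0.0826]
eef_rot: [0.589, -0.391, 0.589, 0.391]
wrist_force: [-0.3, 0.1, 6.1]
grip_width: 0.013
```

```bash
python3 look.py
```

```text
tcp [ 0.52495148 -0.17866547  0.08264762] jaw yaw 67.11124099356405 x [-0.e+00  3.e-04 -1.e+00] F [-0.31  0.09  6.07] T [0.004 0.18  0.555] gw 0.012997704939627668 q7 1.5853439887005234 t 28.05
tau [  0.528 -45.507   5.477 -19.934  -0.428  -0.249  -0.559]
```

The lid takes 0.555 N m with only about 6 N of vertical hand force and doesn't run on, so it is hand-tight. I'll unwind, let go and retreat.

>>> {"fn": "servo_tool", "kwargs": {
  "rows": [
    [[0, 0, 0], [-0.5, 0, 0]],
    [[0, 0, 0], [-0.4, 0, 0]],
    [[0, 0, 0], [0, 0, 0]],
    [[0, 0, 0], [0, 0, 0]]
  ]
}}

```text
time: 28.38
eef_pos: [0.5249, -0.1787, 0.0826]
eef_rot: [0.587, -0.395, 0.586, 0.395]
wrist_force: [0.0, 0.1, 4.4]
grip_width: 0.0126
```

>>> {"fn": "servo_tool", "kwargs": {
  "rows": [
    [[0, 0, 0], [0, 0, 0]],
    [[0, 0, 0], [0, 0, 0]],
    [[0, 0, 0], [0, 0, 0]],
    [[0, 0, 0], [0, 0, 0]],
    [[0, 0, 0], [0, 0, 0]],
    [[0, 0, 0], [0, 0, 0]]
  ],
  "fingers": 0.05
}}

```text
time: 28.88
eef_pos: [0.5245, -0.1787, 0.0822]
eef_rot: [0.586, -0.395, 0.587, 0.395]
wrist_force: [0.3, 0.1, -0.5]
grip_width: 0.0498
```

>>> {"fn": "servo_tool", "kwargs": {
  "rows": [
    [[-0.005, 0, 0], [0, 0, 0]],
    [[-0.01, 0, 0], [0, 0, 0]],
    [[-0.02, 0, 0], [0, 0, 0]],
    [[-0.03, 0, 0], [0, 0, 0]],
    [[-0.03, 0, 0], [0, 0, 0]],
    [[-0.02, 0, 0], [0, 0, 0]],
    [[0, 0, 0], [0, 0, 0]],
    [[0, 0, 0], [0, 0, 0]]
  ]
}}

```text
time: 29.55
eef_pos: [0.5256, -0.179, 0.1992]
eef_rot: [0.587, -0.396, 0.585, 0.395]
wrist_force: [-0.5, 0.6, -0.8]
grip_width: 0.0499
```

```bash
python3 lidplane.py
python3 - <<'E'
from h import *
f=np.load("wristb.npz"); m,_,_=M("wrist"); P=pts(m,f["R"],f["t"],f["d"])
k=(np.hypot(P[...,0]-.525,P[...,1]+.179)<.036)&(np.abs(P[...,2]-.139)<.005)
q=P[k][:,:2].astype(np.float32)*1000; print(k.sum(),cv2.minAreaRect(q))
p0=np.load("top.npz")["p"].astype(int); p,d=camera("top"); df=np.abs(p-p0).max(-1)
for n,(u,v) in dict(jar=(355,332),rack=(315,162),bottle=(419,150),green=(354,266),blue=(228,248),o1=(283,331),o2=(201,333)).items(): print(n,np.median(df[v-12:v+12,u-12:u+12]),end="; ")
E
```

```text
tcp [ 0.52559509 -0.17899179  0.19924516] jaw yaw 67.95847048139224 x [ 2.9e-03  2.0e-04 -1.0e+00] F [-0.46  0.63 -0.83] T [-0.018  0.028  0.007] gw 0.049930542355275824 q7 1.531315795810133 t 29.55
tau [ 8.9000e-02 -4.4381e+01  4.3750e+00 -2.7487e+01  6.5000e-02  6.8000e-02
 -3.5000e-02]
rim 6511 z at axis 0.09996 slope mrad [-2.2  0.3] rms 0.00054
lid 5229 z at axis 0.10476 slope mrad [-2.6 -0. ] rms 0.00061
underside depth below collar mm 23.20297328617335
lid ctr (array([ 0.5237, -0.1787,  0.0374]), array([ 0.5238, -0.1787]))
2398 ((523.698974609375, -178.58941650390625), (13.989994049072266, 65.46674346923828), 67.53960418701172)
jar 7.0; rack 6.0; bottle 6.0; green 6.0; blue 7.0; o1 7.0; o2 7.0;
```

The lid is held at 23.2 mm depth, level with the collar, and the bystanders and look-alikes are unchanged. Handing in.

```bash
python3 -c "
from plant import *
print(close_job())"
```

```text
the job is handed in; nothing more can be done
None
```

The canister is closed. The lid went in through the slots onto the gasket and was twisted clockwise to hand-tight. I let go, lifted clear and handed the job in at about 30 s.

**Final state:** The lid is about 0.66 rad (37.7°) clockwise from the slots. Its underside is about 23.2 mm below the collar's top, against gasket contact at about 22.2 mm. It sits level with the collar, and depth and angle did not change when I let go.

**Tightness:** The turning moment reached 0.60 N m on the final turn. I then gripped it again, and it held 0.555 N m without moving while the hand carried about 6 N vertically.

**Other objects:** In the top view the jar, rack, bottle and coloured look-alikes showed no change.

**What went wrong or disagreed:**
- **First grasp:** It closed on air. The real fingertips stand about 36 mm behind the reported TCP, which disagrees with the description. I went lower and regripped.
- **First twist:** The lid had drifted about 1.3 mm off centre and seemed to bind, with the moment reaching 0.785 N m for a moment. I turned it back, centred and levelled it, and turned again.
- **Ramp angle:** The ramp took hold about 0.18 rad later than the stated geometry gives if measured from the slot centre.
- **Moment reading:** It read about -0.17 N m during early gasket contact, against the direction I expected. I did not find out why.

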